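# Lay the culture flask down on the rocker

### The job

On the platform rocker one culture flask still stands on its foot beside a flask that already lies in its place. Tip it over towards you with the fingers, never gripping or lifting it and lowering it gently all the way so that it does not drop, then push it along the mat until its foot is square against the back stop, lying just like its neighbour. Finally swing the hold-down bar over from the back until it rests on both flasks, and leave the neighbour and the things around as they are.

Things in the scene. Friction and masses are not known exactly. Their poses are not given: they have to be found in the camera images.
- flask: The culture flask to lay down, closed, frosted off-white plastic, 0.15 kg +-25 %; stands on its foot in the left or right bay. Origin: centre of its foot. z: up to the cap; x: from growth face (broad, towards the robot, becomes the underside) to top face. Body 36 mm thick (x), 84 mm wide (y), straight to z = 84 mm, shoulders narrowing to 38 mm wide at z = 113 mm. Lying: x up, origin 18 mm over the mat.
- cap_mid (a point): Middle of the flask's ribbed white screw cap, 30 mm in diameter, 24 mm long, at x = 6, z = 137 mm of the flask; below it a 23 mm neck. Cap and neck lean 10 degrees to the flask's +x side. When the flask lies, the cap's underside is 10 to 13 mm above mat height.
- cap_top (a point): Centre of the cap's end face, at x = 8, z = 149 mm of the flask.
- front_edge (a point): Middle of the front lower edge of the flask's foot (x = -18, z = 0 mm of the flask), on which it pivots when the cap is pushed towards the robot; the mat grips it, but a push along the leaning flask can slide it back towards the stop. It balances at about 18 degrees of tilt and beyond that falls by itself unless something carries it; let go with the cap more than about 15 mm above where it comes to rest, it lands too hard.
- flask_lying: The neighbour: an equal flask already lying in the other bay on its growth face, foot to the back stop, cap towards the robot; loose. Origin: on the mat under its middle line, 19 mm from its foot face; z up, x away from the robot towards its foot. Its top is 36 mm above the mat.
- rocker: Platform rocker, fixed, parked level: white housing 150 x 240 mm under a tray with a dark ribbed mat. Origin: centre of its underside on the bench; x: to the back stop, away from the robot; y: left; z up. Mat top at z = 85 mm, x = -77 to +70, y = -111 to +111 mm, 9 mm high side lips beyond, no lip in front: the cap end of a flask that is home overhangs the front edge (x = -79 mm).
- stop (a point): Middle of the lower edge of the back stop's face, at mat height. The stop is an upright strip across the tray, 25 mm higher than the mat; its face is at x = 70 mm of the rocker.
- bay_left (a point): Where the foot centre of a flask lying home in the left bay belongs: on the stop's face, 18 mm above the mat, 52 mm to the left of the middle.
- bay_right (a point): The same for the right bay, 52 mm to the right of the middle.
- bail (a joint): Hinge angle (rad) of the hold-down bar, axis along the rocker's y. 0: leaning 12 degrees back from upright, behind the stop; grows as the bar swings forward, towards the robot; upright at 0.21; rests on both lying flasks at about 1.46; end of travel 1.62. The hinge is stiff (0.06 N m, about 1 N at the bar): the bar stays where it is left.
- bail_bar (a point): Middle of the hold-down bar: a rubber-sleeved cross bar 10 mm in diameter and 220 mm long along the rocker's y, carried at 80 mm from its hinge by two wire arms outside the tray. Upright it is 96 mm above the mat.
- bail_hinge (a point): Middle of the bar's hinge axis: 8 mm behind the stop's face, 16 mm above the mat.
- reagent_amber: Amber bottle with black cap, 54 mm in diameter, 108 mm tall, a bystander; origin at the centre of its underside.
- buffer_a: Small white dropper bottle, 29 mm in diameter, 71 mm tall, a bystander; origin at the centre of its underside.
- petri_dish: Petri dish, 62 mm in diameter, 13 mm high, a bystander; origin at the centre of its underside.

How it is judged:
By the outcome, as a careful person would: the job done as asked, in the order asked, and still so for the second after the job is handed in, with the robot touching nothing.
It also fails if it takes over 72 s, if anything falls off the work surface, if the arm or the gripper's body presses on something with over 40 N, if the wrist force passes 120 N, or if a joint passes its speed limit or range.

### The arm

A 6-joint arm with a two-finger parallel gripper is mounted at the origin on a cart in front of the work surface, level with it; the furniture and walls round the work are solid. World frame = base frame: x ahead of the robot, y to its left, z up, the work surface at z = 0. Lengths are in mm, angles in rad, forces in N, time in s.
With the tool pointing down it reaches from about 375 to 975 mm from the base axis. Payload 3.8 kg.
Tool frame: the origin (TCP) lies midway between the tips of the shut fingers; the grasp point (between the pads) lies 19 mm behind it; z points along the fingers, x is the direction in which the jaws open and shut, and the axes are right-handed (so a half turn about z gives the same grasp; the last joint's range is limited). The gripper opens to 85 mm and grips with 20 to 120 N. Pads are 22 mm wide; open, the fingers measure 114 mm over their backs; the gripper's body (76 mm by 85 mm) begins 54 mm behind the grasp point. The pads swing forward as they close: fully open they stand 13 mm farther back than shut.
Start: joints at [-1.269, 0.264, 1.604, -0, 1.274, -0.037], TCP at [224.334, -636.625, 205.88] pointing down, gripper open.
Joint ranges: [-2.63, 2.63], [-0.94, 2.18], [0.31, 2.57], [-1.31, 4.45], [0, 2.66], [-2.55, 2.55]. Speed limits (rad/s): [2.57, 2.57, 3.14, 3.14, 3.14, 3.14].

### API

Orientations are given as [roll, pitch, yaw] about the fixed x, y, z axes, in that order (R = Rz(yaw) Ry(pitch) Rx(roll)).
In Python, from workcell import arm gives the robot as it stands.
- The arm moves only by the tool step_arm, never from a script. Its argument "targets" is a list of rows, each an object with "linear": the shift along the world's x, y, z normalised to -1 to 1, where 1 is 0.08 m, a list of three; "dr": the turn, a rotation vector about the world's x, y, z normalised to -1 to 1, where 1 is pi/2 rad, a list of three; "fingers": the closure, from -1 (fully open) to 1 (shut). A call has 1 to 12 rows; each row is the pose to reach, as a shift and turn from the pose commanded when the call began; what a row does not reach only later rows make up. A row lasts 1/10 s, in which the tool goes at most 50 mm and 8.59 degrees, less where a joint would pass 70% of its speed; a pose out of reach is approached as far as the arm can. A call with a number of a shift or a turn outside -1 to 1 is refused whole. A call with a gripper value outside its range is refused whole. The fingers move at their own pace and stop on an object; "squeeze" is the grip in N (left out, the last holds). Time passes only in rows, so rows that repeat a pose let the fingers close. It gives the time, the measured TCP pose, the force and the opening at its end, in the units of the state.
- arm.state(): the state, without advancing time (a new reading comes with each control period).
- arm.grab_frame(name): name is "scene" or "top"; returns a dict with "pixels" (480x640x3 uint8, blue, green, red), "range_z" (480x640 float32, mm along the optical axis (not along the pixel's ray), 0 where there is no reading), "fov_y" (degrees; the focal length in pixels is half the picture's height over the tangent of half this angle, whatever the lens; pixels are square), "cx", "cy" (the principal point, pixels), "k1" (the pictures are not rectified: a ray, as slopes to the right and down, at radius r is drawn at 1 + k1 r^2 times it, then the intrinsics apply), "rvec" (rotation vector, rad) and "tvec" (3), from world to camera coordinates, as OpenCV has them. Camera axes: x right, y down, z forward; pixel columns grow to the right and rows downward; lengths in mm; the calibration is good to about 2 mm. A picture is of the moment at which its call begins.
- arm.hand_in(): hands the job in, once; it reports no verdict.
Trained networks look in the newest picture that a camera, given by its name, has taken for a name from the list of things; names that differ only in an ending like _2 or _b are one class to them, and where a whole thing is asked for, a point or a joint stands for the part that bears it (a point fixed in the world has none). Each returns a list of dicts, best first, with "confidence" (0 to 1); they miss things now and then, are a little off and sometimes report something else, mostly with a low value. They report only what shows in the picture. A call takes as long as a camera call.
- arm.boxes_of(camera, name): "location" ([x, y, z] in mm, in the coordinates of the camera as it stood for that picture, good to about 4 mm: the middle of the surface that is visible of it).
- arm.silhouettes(camera, name): "pixels" (480x640 bool, what is visible of it).
- arm.tip_of(camera, name): "location" ([x, y, z] in mm, in the coordinates of the camera as it stood for that picture, good to about 4 mm: a listed point, or the origin of a listed thing).
The state is a dict: "t": time; "q": joint angles; "dq": joint speeds; "tau": joint torques, N m; "eef_pos": TCP position; "eef_rot": TCP orientation; "force": force on the tool from outside, world axes, zero at the start; "ft_torque": the same for the moment, N m; "width": finger opening in mm.
Only numpy, scipy, OpenCV 4.12 (cv2) and the standard library are available. Lean on these libraries where they do the work, as an engineer would, in place of code of your own. Each camera call takes 0.05 s, during which the arm holds its last target. There are 200 camera calls.

## Working session

There is one attempt and no reset: what is moved stays moved. The work goes in short steps, Python scripts to look and compute and a tool call to move; the robot and the scene stay as the last step left them, time stands still between calls to the robot, and variables do not carry over. Pictures are saved under pics/ and viewed, about 8 in all and at most 12, crops included, and the job is handed in when it is done.

Besides the shell and the picture viewer there is one more tool, called after "Call:" as a command line: name --argument value ..., lists and objects as JSON in quotes. step_arm: Moves the arm, as the interface text tells. Scaled input: -1 to 1 covers 0.08 m each way for a shift and pi/2 rad each way for a turn. Its arguments: {"type":"object","properties":{"targets":{"type":"array","items":{"type":"object","properties":{"linear":{"type":"array","items":{"type":"number","minimum":-1,"maximum":1}},"dr":{"type":"array","items":{"type":"number","minimum":-1,"maximum":1}},"fingers":{"type":"number"}}}},"squeeze":{"type":"number"}},"required":["targets"]}

```bash
mkdir -p pics; ls
cat > h.py <<'E'
import numpy as np,cv2
from workcell import arm
def cam(n):
    f=arm.grab_frame(n); return f
def w(f,p):
    R=cv2.Rodrigues(np.array(f["rvec"],float))[0]; return R.T@(np.array(p,float)-np.array(f["tvec"],float).ravel())
def K(f):
    F=240/np.tan(np.radians(f["fov_y"])/2); return F
def px2w(f,u,v,z=None):
    F=K(f); d=np.array([(u-f["cx"])/F,(v-f["cy"])/F]); s=d.copy()
    for _ in range(20): s=d/(1+f["k1"]*(s@s))
    z=f["range_z"][int(v),int(u)] if z is None else z
    return w(f,[s[0]*z,s[1]*z,z])
def cloud(f):
    F=K(f); v,u=np.mgrid[0:480,0:640]; d=np.stack([(u-f["cx"])/F,(v-f["cy"])/F],-1); s=d.copy()
    for _ in range(20): s=d/(1+f["k1"]*(s**2).sum(-1,keepdims=True))
    z=f["range_z"][...,None].astype(float); P=np.concatenate([s*z,z],-1)
    R=cv2.Rodrigues(np.array(f["rvec"],float))[0]
    return (P-np.array(f["tvec"],float).ravel())@R
E
python3 - <<'E'
from h import *
np.set_printoptions(precision=1,suppress=True)
s=arm.state(); print(s)
ims=[]
for n in("scene","top"):
    f=cam(n); cv2.imwrite(f"pics/{n}0.png",f["pixels"]); print(n,f["fov_y"],f["k1"],"campos",w(f,[0,0,0]))
    np.savez(f"{n}0.npz",C=cloud(f))
    for t in "flask cap_mid cap_top front_edge flask_lying rocker stop bay_left bay_right bail_bar bail_hinge reagent_amber buffer_a petri_dish".split():
        r=arm.tip_of(n,t); print(t,[(w(f,x["location"]),round(x["confidence"],2)) for x in r[:2]])
E
```

```text
pics
{'t': 0.0, 'q': array([-1.3,  0.3,  1.6, -0. ,  1.3, -0. ]), 'dq': array([-0., -0., -0., -0.,  0., -0.]), 'tau': array([  0. , -51.5, -36.7,   0. ,   0. ,   0. ]), 'eef_pos': array([ 224.1, -635.9,  204.5]), 'eef_rot': array([-3.1,  0. , -1.2]), 'force': array([-0.1,  0.1, -0.9]), 'ft_torque': array([-0.,  0., -0.]), 'width': 85.15469268275368}
scene 46.86736085771863 0.018245104949699765 campos [ 84.8 568.9 852.5]
flask [(array([621.3,  59.4,  85.2]), 0.74)]
cap_mid [(array([515.3, 359. ,   2.2]), 0.67), (array([629.6,  61.4, 220.8]), 0.61)]
cap_top [(array([630.4,  62.1, 239.1]), 0.57)]
front_edge [(array([607.1,  54. ,  87.7]), 0.82), (array([669.4, 107.4, 181.1]), 0.62)]
flask_lying [(array([627.1, 161.1,  84.2]), 0.66)]
rocker [(array([577.4, 109.7,   2. ]), 0.76)]
stop [(array([652.6, 108.7,  86.1]), 0.9)]
bay_left [(array([645.3, 161. , 106.6]), 0.83), (array([619.4, 376.5,  -0.1]), 0.67)]
bay_right [(array([649.3, 108.4,  88.4]), 0.28)]
bail_bar [(array([665.7, 107. , 182.1]), 0.73), (array([619.2,  57.6,  86.1]), 0.62)]
bail_hinge [(array([655.5, 108.2, 104.6]), 0.85), 
[... 428 characters left out ...]
d [(array([631.8,  56.3, 225.9]), 0.77)]
cap_top [(array([630.8,  56.8, 234.3]), 0.56)]
front_edge [(array([602.1,  51.4,  84.8]), 0.79)]
flask_lying [(array([628.5, 158.8,  85.2]), 0.65)]
rocker [(array([578.7, 108.2,   1.2]), 0.93)]
stop [(array([646.9, 112.1,  86.8]), 0.57)]
bay_left [(array([647.6, 157.1, 103.3]), 0.6), (array([508.2, 358.9,   7. ]), 0.36)]
bay_right []
bail_bar [(array([665.6, 110.5, 182.8]), 0.66)]
bail_hinge [(array([652. , 104. , 100.3]), 0.94)]
reagent_amber [(array([513.6, 360.2,   5.2]), 0.9), (array([604.5,  53.3,  87.7]), 0.31)]
buffer_a [(array([619. , 374.3,   3.4]), 0.62)]
petri_dish [(array([388.3, 444. ,   3.6]), 0.85), (array([644.5, 109. ,  87.4]), 0.34)]
```

View pics/scene0.png

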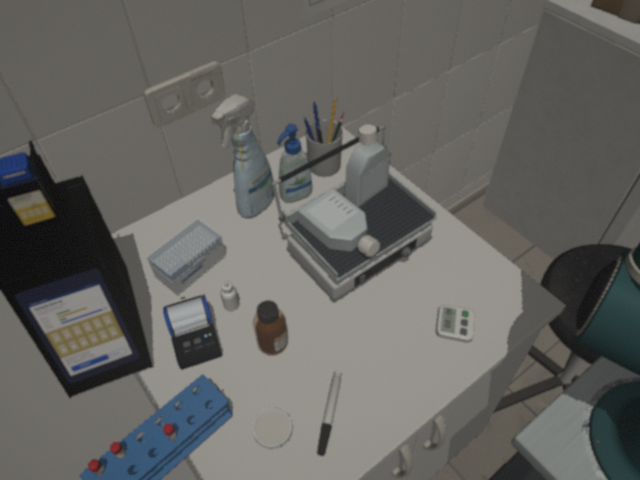

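View pics/top0.png

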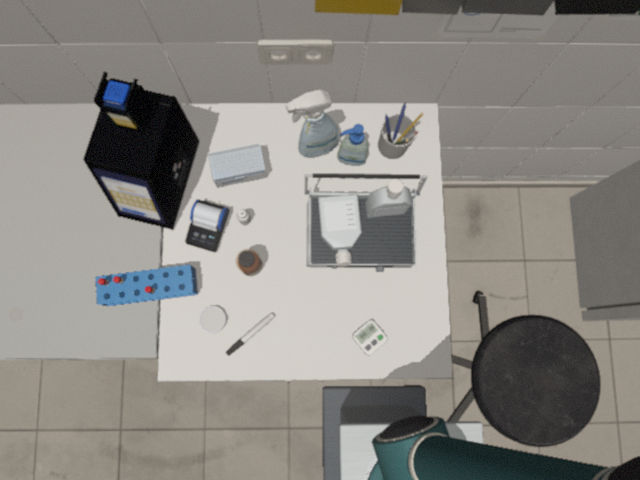

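Run:
```python
from h import *
np.set_printoptions(precision=1,suppress=True)
for n in("scene","top"):
    C=np.load(n+"0.npz")["C"].reshape(-1,3)
    def sel(x0,x1,y0,y1,z0,z1):
        m=((C>[x0,y0,z0])&(C<[x1,y1,z1])).all(1); return C[m]
    print(n)
    P=sel(480,720,-20,240,80,90); print("mat",len(P),np.median(P[:,2]),np.percentile(P,[1,99],axis=0))
    P=sel(640,700,-20,240,172,195); print("bar",len(P),np.median(P,0),np.percentile(P,[1,99],axis=0),np.polyfit(P[:,1],P[:,0],1))
    P=sel(480,700,100,220,114,127); print("lying",len(P),np.percentile(P,[1,50,99],axis=0))
    P=sel(580,660,30,90,232,245); print("cap",len(P),np.percentile(P,[1,50,99],axis=0))
    P=sel(580,645,0,110,100,165); print("flaskbody",len(P),np.percentile(P,[1,50,99],axis=0))
    P=sel(635,690,-20,110,104,114); print("stop top",len(P),np.percentile(P,[1,50,99],axis=0),np.polyfit(P[:,1],P[:,0],1))
```

```text
scene
mat 4561 85.62011467155979 [[497.   -4.4  80.6]
 [645.1 226.1  89.5]]
bar 590 [665.  136.5 183.4] [[660.4 -14.7 173.1]
 [671.7 232.8 187.5]] [  0.  663.1]
lying 2476 [[495.8 118.5 114.9]
 [579.9 160.7 121.6]
 [640.8 202.8 125.4]]
cap 146 [[614.2  45.2 232.2]
 [626.9  58.8 234.6]
 [642.3  72.3 237.6]]
flaskbody 1088 [[600.6  17.3 100.8]
 [606.   76.8 133.4]
 [635.  100.9 164.3]]
stop top 42 [[643.9  88.9 104.3]
 [646.7 100.4 109.4]
 [652.3 108.  112.5]] [  0.  645.1]
top
mat 3855 86.32060756667114 [[497.9  -4.2  81. ]
 [642.8 224.4  89.9]]
bar 573 [666.1 106.3 185.3] [[660.5 -15.5 174.1]
 [672.7 231.1 189.5]] [  0. 664.]
lying 2058 [[497.7 117.4 115. ]
 [584.6 157.2 122.6]
 [643.3 200.4 126.6]]
cap 179 [[615.3  43.1 232.1]
 [628.6  57.  235.7]
 [643.3  71.1 240. ]]
flaskbody 336 [[601.   15.9 100.7]
 [605.5  67.3 134.2]
 [633.5  99.3 164.5]]
stop top 51 [[642.1 -18.4 104.2]
 [648.   -3.5 110.5]
 [658.  109.8 113.7]] [ -0.  648.9]
```

Run:
```python
from h import *
np.set_printoptions(precision=3,suppress=True)
A=[np.load(n+"0.npz")["C"].reshape(-1,3) for n in("scene","top")]
for C in A:
    def sel(x0,x1,y0,y1,z0,z1): return C[((C>[x0,y0,z0])&(C<[x1,y1,z1])).all(1)]
    P=sel(640,700,-5,225,172,195); print("bar yaw",-np.polyfit(P[:,1],P[:,0],1)[0])
    P=sel(590,616,10,105,95,165)
    for _ in range(3):
        c,_,_,_=np.linalg.lstsq(np.c_[P[:,1:],np.ones(len(P))],P[:,0],rcond=None); r=P[:,0]-np.c_[P[:,1:],np.ones(len(P))]@c; P=P[abs(r)<4]
    print("front face",len(P),c,"x at y57,z85",c@[57,85,1],"z130",c@[57,130,1])
    P=sel(560,640,105,215,112,128);h=[]
    print("lying y-range at x slices",[(x,np.percentile(sel(x,x+15,105,215,112,128)[:,1],[2,98])) for x in (565,590,615)])
    print("flask y-range",[(z,np.percentile(sel(595,645,0,112,z,z+15)[:,1],[1,99])) for z in (100,130,150,180)])
    P=sel(676,820,-60,260,100,400)
    for y in range(-60,260,20):
        Q=P[(P[:,1]>=y)&(P[:,1]<y+20)]
        if len(Q)>3: print(y,"minx",np.percentile(Q[:,0],2),"zmax",np.percentile(Q[:,2],98))
    Q=sel(400,700,-120,-20,20,400); print("right side stuff",len(Q), np.percentile(Q,[1,99],axis=0) if len(Q) else '')
    Q=sel(300,495,-60,260,10,300); print("front stuff",len(Q), np.percentile(Q,[1,50,99],axis=0) if len(Q) else '')
```

```text
bar yaw -0.01730716455756166
front face 818 [ -0.083   0.001 609.592] x at y57,z85 604.9046183353712 z130 604.938322000317
lying y-range at x slices [(565, array([119.084, 199.701])), (590, array([120.632, 201.512])), (615, array([122.687, 202.936]))]
flask y-range [(100, array([ 17.298, 102.551])), (130, array([ 17.614, 100.835])), (150, array([ 17.386, 100.942])), (180, array([26.722, 92.01 ]))]
-20 minx 777.0720571921954 zmax 152.7069848804749
0 minx 752.0779709307752 zmax 152.65772129200624
20 minx 758.9351161996252 zmax 129.13378351956104
40 minx 774.1415620249494 zmax 140.21517219806557
100 minx 748.6942932568788 zmax 181.15710680129146
120 minx 751.041153626487 zmax 181.13444650888633
140 minx 756.7548658678331 zmax 178.9733200489016
160 minx 783.0926550525243 zmax 139.49868834238782
180 minx 775.4887250510496 zmax 267.8249466685951
200 minx 771.4211905491793 zmax 272.033977910621
220 minx 772.7956181723505 zmax 274.28712993334216
240 minx 770.415680719063 zmax 274.9059493388655
right side stuff 0 
front stuff 1260 [[303.584  54.208  10.412]
 [342.285  91.444  14.552]
 [494.68
[... 489 characters left out ...]
38754 zmax 152.33299318109047
0 minx 753.1855387998996 zmax 154.52535239007173
40 minx 774.2060442753725 zmax 141.11866399165066
80 minx 754.3597213233332 zmax 114.58971124625333
100 minx 749.6718655209409 zmax 182.9555713746283
120 minx 752.1129506105976 zmax 183.81055537044057
140 minx 758.6849127674001 zmax 180.71053193925897
160 minx 783.2302405771499 zmax 151.3588681140117
180 minx 776.4972233052579 zmax 270.66741693540314
200 minx 771.9822460228002 zmax 274.99489469647176
220 minx 773.9027710542284 zmax 277.3934151801401
240 minx 771.9442431410009 zmax 277.7117620426659
right side stuff 0 
front stuff 782 [[305.837  53.348  10.348]
 [343.19   88.641  15.02 ]
 [494.459 155.748 110.926]]
```

Run:
```python
from h import *
np.set_printoptions(precision=3,suppress=True)
for n in("scene","top"):
    C=np.load(n+"0.npz")["C"].reshape(-1,3)
    def sel(x0,x1,y0,y1,z0,z1): return C[((C>[x0,y0,z0])&(C<[x1,y1,z1])).all(1)]
    P=sel(570,646,105,215,116,127)
    for side,q in(("lo",1),("hi",99)):
        X=[];Y=[]
        for x in range(570,644,6):
            Q=P[(P[:,0]>=x)&(P[:,0]<x+6)]
            if len(Q)>20: X.append(x+3);Y.append(np.percentile(Q[:,1],q))
        print(n,side,np.polyfit(X,Y,1),np.round(Y,0))
    # foot edge max x
    Y=[];X=[]
    for y in range(124,200,6):
        Q=sel(600,680,y,y+6,118,127)
        if len(Q)>10: Y.append(y+3);X.append(np.percentile(Q[:,0],98))
    print("foot edge slope",np.polyfit(Y,X,1),np.round(X,0))
    Y=[];X=[]
    for y in range(0,110,6):
        Q=sel(480,560,y,y+6,78,92)
        if len(Q)>10: Y.append(y+3);X.append(np.percentile(Q[:,0],2))
    print("mat front edge",np.polyfit(Y,X,1),np.round(X,0))
    Q=sel(440,500,130,190,95,125); print("lying cap",np.percentile(Q,[1,50,99],axis=0))
    for t in("flask_lying","rocker"): pass
```

```text
scene lo [ 0.079 72.923] [118. 119. 119. 119. 120. 120. 121. 121. 121. 124. 122. 123.]
scene hi [  0.058 166.911] [200. 201. 201. 202. 201. 202. 202. 203. 203. 203. 204. 204.]
foot edge slope [ -0.073 652.313] [644. 641. 643. 641. 641. 642. 639. 641. 640. 639. 639. 636. 638.]
mat front edge [  0.013 496.011] [496. 496. 496. 497. 496. 497. 497. 496. 497. 497. 497. 497. 497. 497.
 497. 497. 498. 497. 497.]
lying cap [[491.935 138.217  98.251]
 [495.24  154.401 113.331]
 [499.643 167.89  124.678]]
top lo [ 0.072 75.058] [117. 117. 116. 117. 119. 118. 118. 120. 120. 120. 120. 122. 121.]
top hi [ -0.159 293.941] [198. 198. 200. 200. 200. 200. 200. 202. 202. 201. 204. 203. 160.]
foot edge slope [ -0.089 655.934] [645. 645. 642. 643. 643. 641. 641. 641. 641. 638. 641. 639. 638.]
mat front edge [  0.01  497.577] [497. 498. 497. 497. 498. 498. 498. 498. 498. 498. 498. 499. 498. 499.
 498. 498. 499. 499. 498.]
lying cap [[492.99  137.177 101.833]
 [495.829 152.753 115.241]
 [499.798 166.849 124.249]]
```

Call:
step_arm --targets '[{"linear": [0.5, 0, 1], "dr": [0, 0, 0], "fingers": -1}, {"linear": [0.5, 0, 1], "dr": [0, 0, 0], "fingers": -1}]'

```text
t: 1.7
eef_pos: [264.3, -635.8, 285.5]
eef_rot: [-3.141, 0.003, -1.233]
force: [0.4, -1.2, 0.6]
width: 85.6
```

Call:
step_arm --targets '[{"linear": [1, 1, 0], "dr": [0, 0, 0.196], "fingers": -1}, {"linear": [1, 1, 0], "dr": [0, 0, 0.196], "fingers": -1}, {"linear": [1, 1, 0], "dr": [0, 0, 0.196], "fingers": -1}, {"linear": [1, 1, 0], "dr": [0, 0, 0.196], "fingers": -1}]'

```text
t: 2.1
eef_pos: [346.0, -555.1, 286.1]
eef_rot: [-3.141, -0.0, -0.922]
force: [-1.2, -0.3, -0.3]
width: 85.4
```

Call:
step_arm --targets '[{"linear": [1, 1, 0], "dr": [0, 0, 0.196], "fingers": -1}, {"linear": [1, 1, 0], "dr": [0, 0, 0.196], "fingers": -1}, {"linear": [1, 1, 0], "dr": [0, 0, 0.196], "fingers": -1}, {"linear": [1, 1, 0], "dr": [0, 0, 0.196], "fingers": -1}]'

```text
t: 2.5
eef_pos: [424.7, -476.4, 285.7]
eef_rot: [3.141, 0.0, -0.616]
force: [-0.6, -0.0, -0.2]
width: 85.2
```

Call:
step_arm --targets '[{"linear": [1, 1, 0], "dr": [0, 0, 0.196], "fingers": -1}, {"linear": [1, 1, 0], "dr": [0, 0, 0.196], "fingers": -1}, {"linear": [1, 1, 0], "dr": [0, 0, 0.196], "fingers": -1}, {"linear": [1, 1, 0], "dr": [0, 0, 0.196], "fingers": -1}]'

```text
t: 2.9
eef_pos: [504.3, -397.2, 285.6]
eef_rot: [3.141, 0.001, -0.31]
force: [1.2, -0.2, -0.7]
width: 85.7
```

Call:
step_arm --targets '[{"linear": [1, 1, 0], "dr": [0, 0, 0.196], "fingers": -1}, {"linear": [1, 1, 0], "dr": [0, 0, 0.196], "fingers": -1}, {"linear": [1, 1, 0], "dr": [0, 0, 0.196], "fingers": -1}, {"linear": [1, 1, 0], "dr": [0, 0, 0.196], "fingers": -1}]'

```text
t: 3.3
eef_pos: [584.2, -317.6, 285.5]
eef_rot: [3.141, 0.001, -0.002]
force: [0.2, -0.2, -0.2]
width: 85.6
```

```bash
python3 -c "
from h import *
s=arm.state();print(s['t'],s['q'],s['eef_pos'],s['eef_rot'])"
```

```text
3.3 [-5.34712300e-01  2.09215115e-01  1.52596010e+00 -1.23342619e-03
  1.40680532e+00 -5.32246450e-01] [ 584.23130976 -317.60768797  285.50186541] [ 3.14074108e+00  9.51822337e-04 -2.26465398e-03]
```

Now tilt about x in steps, still well clear on the right.

Call:
step_arm --targets '[{"linear": [0, 0, 0], "dr": [0.33, 0, 0]}, {"linear": [0, 0, 0], "dr": [0.33, 0, 0]}, {"linear": [0, 0, 0], "dr": [0.33, 0, 0]}, {"linear": [0, 0, 0], "dr": [0.33, 0, 0]}, {"linear": [0, 0, 0], "dr": [0.33, 0, 0]}]'

```text
invalid input at $.targets[0]: expected keys linear, dr, fingers
```

```bash
python3 -c "
from h import *
s=arm.state();print(s['t'],s['q'],s['eef_pos'],s['eef_rot'])"
```

```text
3.3 [-5.34712300e-01  2.09215115e-01  1.52596010e+00 -1.23342619e-03
  1.40680532e+00 -5.32246450e-01] [ 584.23130976 -317.60768797  285.50186541] [ 3.14074108e+00  9.51822337e-04 -2.26465398e-03]
```

Call:
step_arm --targets '[{"linear": [0, 1, -0.5], "dr": [0.66, 0, 0]}, {"linear": [0, 1, -0.5], "dr": [0.66, 0, 0]}, {"linear": [0, 1, -0.5], "dr": [0.66, 0, 0]}, {"linear": [0, 1, -0.5], "dr": [0.66, 0, 0]}, {"linear": [0, 1, -0.5], "dr": [0.66, 0, 0]}, {"linear": [0, 1, -0.5], "dr": [0.66, 0, 0]}, {"linear": [0, 1, -0.5], "dr": [0.66, 0, 0]}, {"linear": [0, 1, -0.5], "dr": [0.66, 0, 0]}]'

```text
invalid input at $.targets[0]: expected keys linear, dr, fingers
```

```bash
python3 -c "
from h import *
s=arm.state();print(s['t'],s['q'],s['eef_pos'],s['eef_rot'])"
```

```text
3.3 [-5.34712300e-01  2.09215115e-01  1.52596010e+00 -1.23342619e-03
  1.40680532e+00 -5.32246450e-01] [ 584.23130976 -317.60768797  285.50186541] [ 3.14074108e+00  9.51822337e-04 -2.26465398e-03]
```

Call:
step_arm --targets '[{"linear": [0, 0, 0], "dr": [0.33, 0, 0], "fingers": -1}, {"linear": [0, 0, 0], "dr": [0.33, 0, 0], "fingers": -1}, {"linear": [0, 0, 0], "dr": [0.33, 0, 0], "fingers": -1}, {"linear": [0, 0, 0], "dr": [0.33, 0, 0], "fingers": -1}, {"linear": [0, 0, 0], "dr": [0.33, 0, 0], "fingers": -1}]'

```text
t: 3.8
eef_pos: [581.1, -321.8, 282.3]
eef_rot: [-2.621, 0.006, -0.009]
force: [0.0, 0.1, -0.5]
width: 85.4
```

```bash
python3 -c "
from h import *
s=arm.state();print(s['t'],s['q'],s['eef_pos'],s['eef_rot'])"
```

```text
3.8 [-0.74972956  0.43503502  1.3289062   0.37732879  1.73804756 -0.74438047] [ 581.08343478 -321.81499039  282.3242639 ] [-2.621345    0.00593834 -0.00879381]
```

Call:
step_arm --targets '[{"linear": [0, 1, -0.5], "dr": [0.66, 0, 0], "fingers": -1}, {"linear": [0, 1, -0.5], "dr": [0.66, 0, 0], "fingers": -1}, {"linear": [0, 1, -0.5], "dr": [0.66, 0, 0], "fingers": -1}, {"linear": [0, 1, -0.5], "dr": [0.66, 0, 0], "fingers": -1}, {"linear": [0, 1, -0.5], "dr": [0.66, 0, 0], "fingers": -1}, {"linear": [0, 1, -0.5], "dr": [0.66, 0, 0], "fingers": -1}, {"linear": [0, 1, -0.5], "dr": [0.66, 0, 0], "fingers": -1}, {"linear": [0, 1, -0.5], "dr": [0.66, 0, 0], "fingers": -1}, {"linear": [0, 1, -0.5], "dr": [0.66, 0, 0], "fingers": -1}]'

```text
t: 4.7
eef_pos: [583.9, -236.8, 245.1]
eef_rot: [-1.589, 0.003, -0.0]
force: [0.3, -0.8, 0.8]
width: 85.7
```

```bash
python3 -c "
from h import *
s=arm.state();print(s['t'],s['q'],s['eef_pos'],s['eef_rot'])"
```

```text
4.7 [-0.83672073  0.85778485  1.34327852  0.97721514  2.20052366 -0.83430933] [ 583.86906912 -236.80881125  245.12437255] [-1.58890342e+00  2.56326726e-03 -2.49194435e-04]
```

```bash
cat > kin.py <<'E'
import numpy as np
from scipy.optimize import least_squares
from scipy.spatial.transform import Rotation as Ro
D=[([-1.269,.264,1.604,0,1.274,-.037],[224.334,-636.625,205.88]),
([-.534712,.209215,1.52596,-.001233,1.406805,-.532246],[584.231,-317.608,285.502]),
([-.74972956,.43503502,1.3289062,.37732879,1.73804756,-.74438047],[581.083,-321.815,282.324]),
([-.83672073,.85778485,1.34327852,.97721514,2.20052366,-.83430933],[583.869,-236.809,245.124])]
Y=lambda a:Ro.from_euler('y',a).as_matrix()
Z=lambda a:Ro.from_euler('z',a).as_matrix()
def fk(q,p):
    d1,a2,a3,d4,a5,L=p; B=Z(q[0]); U=B@Y(q[1]); F=B@Y(q[1]+q[2]); W=F@Z(q[3]); T=W@Y(q[4])
    return np.array([0,0,d1])+U@[0,0,a2]+F@[a3,0,d4]+T@[a5,0,L], T@Z(q[5]+np.pi)
fit=least_squares(lambda p:np.r_[np.concatenate([fk(q,p)[0]-x for q,x in D]),(p-[300,300,0,300,0,250])*1e-3],[300,300,0,300,0,250])
P=fit.x
LO=[-2.63,-.94,.31,-1.31,0,-2.55];HI=[2.63,2.18,2.57,4.45,2.66,2.55]
def ik(x,R,q0):
    f=lambda q:np.r_[(fk(q,P)[0]-x)/100,Ro.from_matrix(fk(q,P)[1]@R.T).as_rotvec()]
    r=least_squares(f,np.clip(q0,np.array(LO)+1e-3,np.array(HI)-1e-3),bounds=(LO,HI)); return r.x,np.linalg.norm(f(r.x))
E
python3 - <<'E'
from kin import *
np.set_printoptions(precision=2,suppress=True)
print(P,fit.cost,[Ro.from_matrix(fk(q,P)[1]).as_euler('xyz') for q,_ in D])
q=np.array(D[-1][0])
E0=np.array([605,57,85.])
for tilt in [0,15,30,45,60,75,90]:
  for yaw in (0,20):
    a=np.radians(tilt)
    Rt=Y(-a); c=E0+Rt@[24,0,140]; R=Rt@Ro.from_euler('x',-np.pi/2).as_matrix(); R=Z(-np.radians(yaw))@R
    x=c+R@[0,0,8]
    qq,e=ik(x,R,q); print(tilt,yaw,x,qq,round(e,3)); 
    if yaw==0:q=qq
E
```

```text
[228.48 569.26  14.58 536.6  -18.75 398.89] 781.8872813293626 [array([-3.14,  0.  , -1.23]), array([ 3.14,  0.  , -0.  ]), array([-2.62,  0.01, -0.01]), array([-1.59,  0.  , -0.  ])]
0 0 [629.  65. 225.] [-0.5   0.71  1.74  1.18  1.88 -0.94] 0.0
0 20 [631.74  64.52 225.  ] [-0.56  0.57  2.02  1.39  1.68 -1.03] 0.0
15 0 [591.95  65.   226.44] [-0.52  0.67  1.81  1.14  1.88 -1.24] 0.0
15 20 [594.68  64.52 226.44] [-0.6   0.54  2.09  1.35  1.69 -1.33] 0.0
30 0 [555.78  65.   218.24] [-0.55  0.65  1.88  1.11  1.87 -1.56] 0.0
30 20 [558.52  64.52 218.24] [-0.64  0.53  2.15  1.31  1.7  -1.64] 0.0
45 0 [522.98  65.   200.97] [-0.58  0.65  1.94  1.07  1.86 -1.88] 0.0
45 20 [525.71  64.52 200.97] [-0.68  0.54  2.2   1.27  1.7  -1.97] 0.0
60 0 [495.76  65.   175.78] [-0.6   0.67  1.98  1.03  1.84 -2.21] 0.0
60 20 [498.49  64.52 175.78] [-0.71  0.58  2.23  1.23  1.69 -2.31] 0.0
75 0 [475.98  65.   144.42] [-0.62  0.71  2.01  0.99  1.81 -2.53] 0.0
75 20 [478.72  64.52 144.42] [-0.73  0.6   2.24  1.17  1.65 -2.55] 0.074
90 0 [465.  65. 109.] [-0.6   0.7   1.99  0.93  1.74 -2.55] 0.268
90 20 [467.74  64.52 109.  ] [-0.7   0.56  2.21  1.09  1.55 -2.55] 0.332
```

```bash
cat > plan.py <<'E'
from kin import *
X=lambda a:Ro.from_euler('x',a).as_matrix()
r=np.radians
def Rt(phi,yaw=-12,pit=8): return Z(r(yaw))@X(r(-90-pit))@Z(r(phi))
E0=np.array([605,58,85.]);t=np.array([-.996,-.085,0])
def c(th,x=25.4,z=145): a=r(th); return E0+t*(-x*np.cos(a)+z*np.sin(a))+[0,0,z*np.cos(a)+x*np.sin(a)]
def pose(th,phi,adv=9):
    R=Rt(phi); return c(th)+adv*R[:,2],R
def rel(p,R,p0,R0):
    return (p-p0)/80, Ro.from_matrix(R@R0.T).as_rotvec()/(np.pi/2)
E
python3 - <<'E'
from plan import *
np.set_printoptions(precision=3,suppress=True)
print([fk(q,P)[0]-x for q,x in D])
q=np.array([-.5,.71,1.74,1.18,1.88,-.94])
for th,phi in [(0,0),(20,-15),(40,-32),(60,-48),(75,-60),(90,-70),(92,-70)]:
    p,R=pose(th,phi); q,e=ik(p,R,q); print(th,phi,p,q,round(e,3))
R0=X(np.pi+.99*np.pi/2); p0=np.array([584.33,-236.6,245.88])
p1,R1=pose(0,0); p1e=p1-110*R1[:,2]; print(p1,p1e)
print("entry",rel(p1e,R1,p0,R0))
E
```

```text
[array([-23.423,  -8.758,   2.151]), array([-13.331, -21.075,  -1.271]), array([ -8.786, -11.467,  -7.425]), array([1.865, 0.219, 6.545])]
0 0 [632.151  68.877 228.747] [-0.526  0.533  1.909  1.238  1.663 -0.909] 0.0
20 -15 [581.231  64.531 228.69 ] [-0.576  0.485  1.996  1.194  1.679 -1.219] 0.0
40 -32 [533.401  60.449 211.151] [-0.629  0.472  2.076  1.143  1.681 -1.589] 0.0
60 -48 [494.431  57.123 178.244] [-0.677  0.501  2.138  1.093  1.664 -1.962] 0.0
75 -60 [473.902  55.371 145.811] [-0.704  0.551  2.166  1.063  1.638 -2.246] 0.0
90 -70 [462.433  54.393 109.147] [-0.719  0.619  2.176  1.045  1.604 -2.491] 0.0
92 -70 [461.638  54.325 104.072] [-0.72   0.629  2.176  1.044  1.599 -2.5  ] 0.0
[632.151  68.877 228.747] [609.504 -37.672 244.056]
entry (array([ 0.315,  2.487, -0.023]), array([-0.079,  0.008, -0.133]))
```

Call:
step_arm --targets '[{"linear": [0.3, 0.8, 0], "dr": [-0.079, 0.008, -0.133], "fingers": -0.32}, {"linear": [0.3, 0.8, 0], "dr": [-0.079, 0.008, -0.133], "fingers": -0.32}, {"linear": [0.3, 0.8, 0], "dr": [-0.079, 0.008, -0.133], "fingers": -0.32}, {"linear": [0.3, 0.8, 0], "dr": [-0.079, 0.008, -0.133], "fingers": -0.32}]'

```text
t: 5.1
eef_pos: [608.6, -172.9, 249.8]
eef_rot: [-1.717, -0.006, -0.208]
force: [-0.6, -0.1, 0.3]
width: 56.2
```

Call:
step_arm --targets '[{"linear": [0, 0.8, 0], "dr": [0, 0, 0], "fingers": -0.32}, {"linear": [0, 0.8, 0], "dr": [0, 0, 0], "fingers": -0.32}, {"linear": [0, 0.8, 0], "dr": [0, 0, 0], "fingers": -0.32}]'

```text
t: 5.4
eef_pos: [608.4, -107.5, 247.0]
eef_rot: [-1.713, -0.002, -0.206]
force: [-0.2, -0.7, 0.3]
width: 56.2
```

Call:
step_arm --targets '[{"linear": [0.015, 0.887, -0.023], "dr": [0, 0, 0], "fingers": -0.32}, {"linear": [0.015, 0.887, -0.023], "dr": [0, 0, 0], "fingers": -0.32}, {"linear": [0.015, 0.887, -0.023], "dr": [0, 0, 0], "fingers": -0.32}, {"linear": [0.015, 0.887, -0.023], "dr": [0, 0, 0], "fingers": -0.32}, {"linear": [0.015, 0.887, -0.023], "dr": [0, 0, 0], "fingers": -0.32}]'

```text
t: 5.9
eef_pos: [610.3, -39.3, 244.4]
eef_rot: [-1.712, -0.002, -0.21]
force: [-0.3, 0.4, -0.2]
width: 56.0
```

Run:
```python
from h import *
from plan import Rt,Ro,np
np.set_printoptions(precision=2,suppress=True)
s=arm.state();print(s['q'],s['eef_pos'],s['eef_rot'],Ro.from_matrix(Rt(0)).as_euler('xyz'),s['width'])
f=cam("top");a=f["pixels"][110:290,270:470];g=cam("scene");b=g["pixels"][80:300,240:480]
a=cv2.resize(a,(480,432));b=cv2.resize(b,(471,432));
im=np.hstack([a,b]);im=cv2.resize(im,(800,363));cv2.imwrite("pics/a1.png",im)
```

```text
[-0.68  0.54  1.81  1.13  1.8  -0.86] [610.26 -39.26 244.36] [-1.71 -0.   -0.21] [-1.71  0.   -0.21] 56.04216744521582
```

View pics/a1.png

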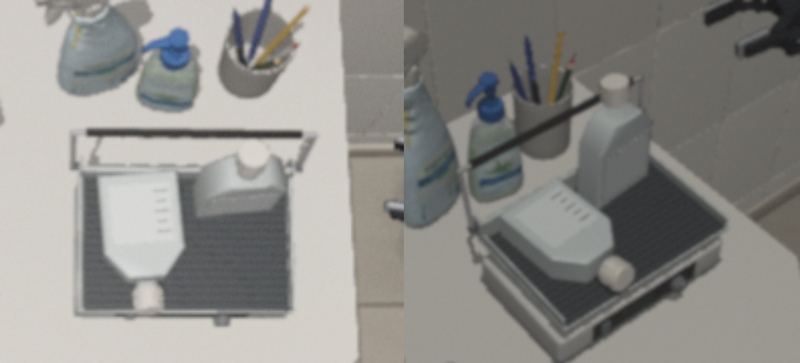

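Call:
step_arm --targets '[{"linear": [0.07, 0.33, -0.05], "dr": [0, 0, 0], "fingers": -0.32}, {"linear": [0.14, 0.66, -0.095], "dr": [0, 0, 0], "fingers": -0.32}, {"linear": [0.14, 0.66, -0.095], "dr": [0, 0, 0], "fingers": -0.32}, {"linear": [0.14, 0.66, -0.095], "dr": [0, 0, 0], "fingers": -0.32}]'

```text
t: 6.4
eef_pos: [620.8, 14.8, 236.4]
eef_rot: [-1.711, 0.0, -0.209]
force: [0.1, -0.4, 0.3]
width: 56.5
```

Call:
step_arm --targets '[{"linear": [0.05, 0.22, -0.03], "dr": [0, 0, 0], "fingers": -0.32}, {"linear": [0.1, 0.45, -0.065], "dr": [0, 0, 0], "fingers": -0.32}, {"linear": [0.143, 0.672, -0.096], "dr": [0, 0, 0], "fingers": -0.32}, {"linear": [0.143, 0.672, -0.096], "dr": [0, 0, 0], "fingers": -0.32}, {"linear": [0.143, 0.672, -0.096], "dr": [0, 0, 0], "fingers": -0.32}, {"linear": [0.143, 0.672, -0.096], "dr": [0, 0, 0], "fingers": -0.32}]'

```text
t: 7.0
eef_pos: [632.2, 69.0, 228.9]
eef_rot: [-1.711, -0.0, -0.209]
force: [-0.7, 0.1, -0.8]
width: 56.8
```

Run:
```python
from h import *
np.set_printoptions(precision=2,suppress=True)
s=arm.state();print(s['q'],s['eef_pos'],s['eef_rot'],s['force'])
f=cam("top");a=f["pixels"][130:290,300:480];g=cam("scene");b=g["pixels"][70:270,300:500]
a=cv2.resize(a,(450,400));b=cv2.resize(b,(400,400));
im=np.hstack([a,b]);im=cv2.resize(im,(800,376));cv2.imwrite("pics/a2.png",im)
```

```text
[-0.52  0.5   1.9   1.24  1.67 -0.87] [632.23  69.04 228.87] [-1.71 -0.   -0.21] [-0.7   0.09 -0.81]
```

View pics/a2.png

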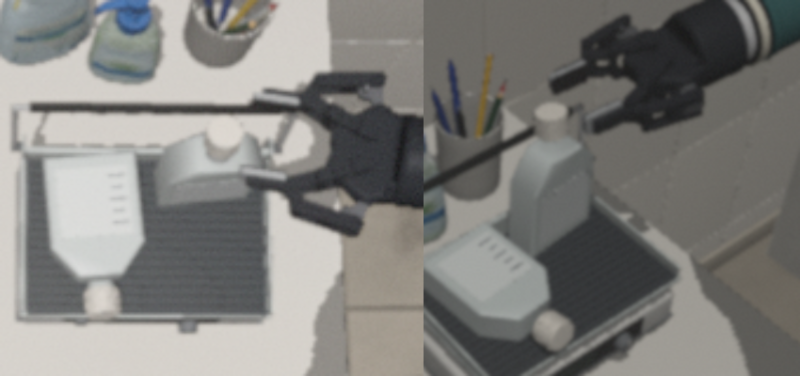

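Run:
```python
from h import *
np.set_printoptions(precision=1,suppress=True)
for n in("top","scene"):
    f=cam(n);C=cloud(f);im=f["pixels"];M=((C>[560,-40,205])&(C<[720,110,275])).all(-1)
    P=C[M];dark=im[M].max(1)<200
    for nm,lo,hi in(("front",580,618),("mid",618,645),("back",645,690)):
        Q=P[(P[:,0]>lo)&(P[:,0]<hi)]
        o=np.argsort(-Q[:,1])[:400:25]; print(n,nm,len(Q)); print(Q[o])
```

```text
top front 563
[[617.8  67.5 226. ]
 [612.4  59.4 223.3]
 [616.6  49.3 222.5]
 [586.6  41.5 237.6]
 [583.7  37.  233.6]
 [589.5  32.1 249.4]
 [581.5  27.6 234.1]
 [584.3  22.3 246.7]
 [592.9  17.1 251.2]
 [590.8  11.6 251.6]
 [582.6   2.7 252.9]
 [580.6  -4.8 252.8]
 [592.6 -11.5 259.3]
 [592.6 -15.4 258.9]
 [590.2 -20.5 260.9]
 [607.  -24.4 256.2]]
top mid 374
[[627.2  72.4 221.4]
 [620.8  68.8 222.6]
 [639.8  65.9 233.5]
 [644.   61.8 233. ]
 [636.3  57.9 231.6]
 [641.6  54.3 234.2]
 [633.8  50.5 233.2]
 [633.5  46.8 234.2]
 [642.3 -14.6 256.9]
 [644.6 -21.7 236.3]
 [634.8 -25.9 248.7]
 [638.8 -28.6 261.5]
 [633.  -31.3 234.6]
 [630.9 -33.9 261.6]
 [620.5 -36.5 256.6]]
top back 417
[[656.8  33.9 243.3]
 [653.3  27.3 228.8]
 [665.   21.7 242.6]
 [651.1  17.  235.7]
 [650.3  12.3 231.5]
 [650.    7.2 226. ]
 [648.2   2.9 251. ]
 [659.3  -2.2 247.6]
 [646.5  -7.3 256.3]
 [646.4 -11.1 256.5]
 [656.  -14.8 251.2]
 [654.5 -17.4 256. ]
 [648.5 -20.5 249.8]
 [671.  -24.4 254.5]
 [673.  -28.4 254.4]
 [666.7 -32.5 237. ]]
scene front 833
[[617.5  69.9 222.9]
 [614.7  65.3 220.1]
 [614.1  62.4
[... 284 characters left out ...]
ene mid 508
[[625.5  74.2 222. ]
 [636.2  72.2 229.3]
 [629.8  71.1 230.8]
 [619.9  70.  223.6]
 [620.3  68.3 235.6]
 [634.6  64.9 233.2]
 [631.6  60.8 235.1]
 [621.5  56.  234.9]
 [637.1  51.5 233.4]
 [618.6  46.7 227.6]
 [644.7 -16.2 249.4]
 [637.3 -20.3 255.9]
 [637.8 -23.4 254.2]
 [638.4 -24.9 229.5]
 [622.5 -26.4 249.1]
 [618.  -27.2 247.1]]
scene back 521
[[646.   57.4 230.7]
 [657.4  32.2 239.2]
 [654.1  28.7 246. ]
 [653.   24.9 244.8]
 [665.1  21.1 242.1]
 [650.6  18.  247.2]
 [651.2  14.8 243.1]
 [665.5  11.4 241.6]
 [652.2   7.4 247.6]
 [645.7   3.6 245.3]
 [659.8   0.5 246.2]
 [648.4  -4.5 256.9]
 [646.8  -6.4 248.4]
 [650.2  -9.1 251.5]
 [646.1 -12.5 230.9]
 [652.2 -15.3 253.8]]
```

Call:
step_arm --targets '[{"linear": [0.033, 0.16, -0.022], "dr": [0, 0, 0], "fingers": -0.32}, {"linear": [0.066, 0.315, -0.045], "dr": [0, 0, 0], "fingers": -0.32}, {"linear": [0.066, 0.315, -0.045], "dr": [0, 0, 0], "fingers": -0.32}, {"linear": [0.066, 0.315, -0.045], "dr": [0, 0, 0], "fingers": -0.32}, {"linear": [0.066, 0.315, -0.045], "dr": [0, 0, 0], "fingers": -0.2}, {"linear": [0.066, 0.315, -0.045], "dr": [0, 0, 0], "fingers": -0.1}, {"linear": [0.066, 0.315, -0.045], "dr": [0, 0, 0], "fingers": -0.1}]'

```text
t: 7.9
eef_pos: [637.6, 93.8, 225.2]
eef_rot: [-1.711, -0.0, -0.21]
force: [-0.1, -0.5, 0.3]
width: 47.1
```

Run:
```python
from h import *
np.set_printoptions(precision=2,suppress=True)
s=arm.state();print(s['q'],s['eef_pos'],s['eef_rot'],s['force'],s['width'])
f=cam("top");a=f["pixels"][130:290,300:480];g=cam("scene");b=g["pixels"][70:270,300:500]
a=cv2.resize(a,(450,400));b=cv2.resize(b,(400,400));
im=np.hstack([a,b]);im=cv2.resize(im,(800,376));cv2.imwrite("pics/a3.png",im)
C=cloud(f);M=((C>[560,0,222])&(C<[720,110,275])).all(-1);P=C[M]
for lo,hi in((580,612),(646,690)):
    Q=P[(P[:,0]>lo)&(P[:,0]<hi)];Q=Q[Q[:,1]>25]; print(len(Q),np.percentile(Q,[2,25,50,75,98],axis=0))
```

```text
[-0.49  0.5   1.91  1.27  1.65 -0.87] [637.58  93.81 225.23] [-1.71 -0.   -0.21] [-0.09 -0.52  0.26] 47.076282326046645
245 [[581.59  26.57 227.31]
 [591.44  35.83 239.8 ]
 [595.76  47.58 242.49]
 [600.69  58.95 245.4 ]
 [607.37  71.46 251.78]]
175 [[648.63  26.66 224.36]
 [651.68  34.4  237.51]
 [654.86  42.23 241.65]
 [659.27  50.77 243.9 ]
 [665.08  60.79 248.28]]
```

View pics/a3.png

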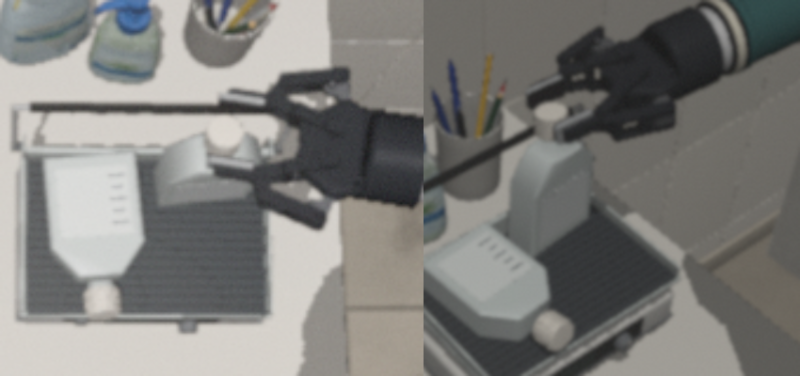

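```bash
cat > traj.py <<'E'
from plan import *
import sys
ADV=35.2
def tp(th,adv=ADV,phi=None): 
    R=Rt(-62*th/90 if phi is None else phi); return c(th,25.2,140)+adv*R[:,2],R
if __name__=="__main__":
    a,b,n,w,first=float(sys.argv[1]),float(sys.argv[2]),int(sys.argv[3]),float(sys.argv[4]),len(sys.argv)>5
    p0,R0=tp(a)
    if first: p0=np.array([637.4,94.1,225.2])
    for i in range(1,n+1):
        l,d=rel(*tp(a+(b-a)*i/n),p0,R0)
        print('{"linear": %s, "dr": %s, "fingers": %g},'%(np.round(l,3).tolist(),np.round(d,3).tolist(),w))
E
for k in "0 15 8 0.01 f" "15 30 8 0.01" "30 45 8 0.01" "45 60 8 0.01" "60 75 8 0.01" "75 90 12 0.01"; do echo "== $k"; python3 traj.py $k; done
```

```text
== 0 15 8 0.01 f
{"linear": [-0.058, -0.003, -0.054], "dr": [-0.003, -0.014, 0.002], "fingers": 0.01},
{"linear": [-0.115, -0.008, -0.047], "dr": [-0.006, -0.028, 0.004], "fingers": 0.01},
{"linear": [-0.173, -0.013, -0.041], "dr": [-0.009, -0.042, 0.006], "fingers": 0.01},
{"linear": [-0.231, -0.018, -0.038], "dr": [-0.012, -0.056, 0.008], "fingers": 0.01},
{"linear": [-0.289, -0.023, -0.036], "dr": [-0.015, -0.07, 0.01], "fingers": 0.01},
{"linear": [-0.347, -0.028, -0.036], "dr": [-0.018, -0.083, 0.012], "fingers": 0.01},
{"linear": [-0.405, -0.033, -0.038], "dr": [-0.021, -0.097, 0.014], "fingers": 0.01},
{"linear": [-0.462, -0.038, -0.042], "dr": [-0.024, -0.111, 0.016], "fingers": 0.01},
== 15 30 8 0.01
{"linear": [-0.058, -0.005, -0.006], "dr": [-0.003, -0.014, 0.002], "fingers": 0.01},
{"linear": [-0.115, -0.01, -0.014], "dr": [-0.006, -0.028, 0.004], "fingers": 0.01},
{"linear": [-0.172, -0.015, -0.023], "dr": [-0.009, -0.042, 0.006], "fingers": 0.01},
{"linear": [-0.229, -0.02, -0.035], "dr": [-0.012, -0.056, 0.008], "fingers": 0.01},
{"linear": [-0.286, -0.024, -0.048], "d
[... 2746 characters left out ...]
fingers": 0.01},
{"linear": [-0.073, -0.006, -0.18], "dr": [-0.01, -0.046, 0.007], "fingers": 0.01},
{"linear": [-0.085, -0.007, -0.216], "dr": [-0.012, -0.056, 0.008], "fingers": 0.01},
{"linear": [-0.096, -0.008, -0.254], "dr": [-0.014, -0.065, 0.009], "fingers": 0.01},
{"linear": [-0.107, -0.009, -0.291], "dr": [-0.016, -0.074, 0.011], "fingers": 0.01},
{"linear": [-0.116, -0.01, -0.328], "dr": [-0.018, -0.083, 0.012], "fingers": 0.01},
{"linear": [-0.125, -0.011, -0.366], "dr": [-0.02, -0.093, 0.013], "fingers": 0.01},
{"linear": [-0.133, -0.011, -0.404], "dr": [-0.022, -0.102, 0.015], "fingers": 0.01},
{"linear": [-0.141, -0.012, -0.442], "dr": [-0.024, -0.111, 0.016], "fingers": 0.01},
```

Call:
step_arm --targets '[{"linear": [-0.058, -0.003, -0.054], "dr": [-0.003, -0.014, 0.002], "fingers": 0.01}, {"linear": [-0.115, -0.008, -0.047], "dr": [-0.006, -0.028, 0.004], "fingers": 0.01}, {"linear": [-0.173, -0.013, -0.041], "dr": [-0.009, -0.042, 0.006], "fingers": 0.01}, {"linear": [-0.231, -0.018, -0.038], "dr": [-0.012, -0.056, 0.008], "fingers": 0.01}, {"linear": [-0.289, -0.023, -0.036], "dr": [-0.015, -0.07, 0.01], "fingers": 0.01}, {"linear": [-0.347, -0.028, -0.036], "dr": [-0.018, -0.083, 0.012], "fingers": 0.01}, {"linear": [-0.405, -0.033, -0.038], "dr": [-0.021, -0.097, 0.014], "fingers": 0.01}, {"linear": [-0.462, -0.038, -0.042], "dr": [-0.024, -0.111, 0.016], "fingers": 0.01}]'

```text
t: 8.8
eef_pos: [600.1, 91.0, 221.9]
eef_rot: [-1.714, -0.18, -0.183]
force: [-0.9, 0.4, -0.2]
width: 42.5
```

Run:
```python
from h import *
np.set_printoptions(precision=2,suppress=True)
s=arm.state();print(s['q'],s['eef_pos'],s['eef_rot'],s['force'],s['width'])
f=cam("top");a=f["pixels"][130:290,300:480];g=cam("scene");b=g["pixels"][70:270,300:500]
a=cv2.resize(a,(450,400));b=cv2.resize(b,(400,400));
im=np.hstack([a,b]);im=cv2.resize(im,(800,376));cv2.imwrite("pics/a4.png",im)
for n,f in(("top",f),("scene",g)):
  for t in("cap_mid","cap_top","front_edge"):
    print(n,t,[(w(f,x["location"]),round(x["confidence"],2)) for x in arm.tip_of(n,t)[:2]])
```

```text
[-0.52  0.46  1.99  1.24  1.66 -1.1 ] [600.09  91.   221.88] [-1.71 -0.18 -0.18] [-0.92  0.36 -0.2 ] 42.45760760413935
top cap_mid [(array([599.66,  52.58, 222.84]), 0.65), (array([648.47, 158.51, 104.38]), 0.54)]
top cap_top [(array([600.32,  53.97, 236.24]), 0.68), (array([574.78, 108.55,   1.57]), 0.3)]
top front_edge [(array([603.61,  55.38,  86.33]), 0.66), (array([616.56, 377.  ,   2.69]), 0.63)]
scene cap_mid [(array([597.16,  59.98, 224.61]), 0.6)]
scene cap_top [(array([595.64,  58.54, 238.12]), 0.65), (array([574.54, 110.06,   1.06]), 0.3)]
scene front_edge [(array([610.04,  57.29,  89.97]), 0.58)]
```

View pics/a4.png

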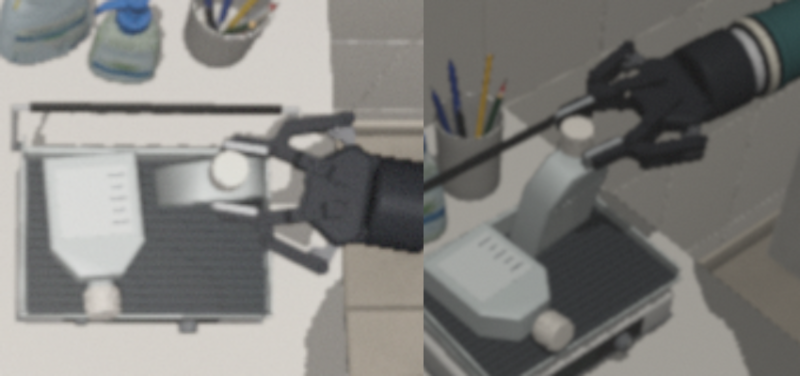

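Call:
step_arm --targets '[{"linear": [-0.058, -0.005, -0.006], "dr": [-0.003, -0.014, 0.002], "fingers": 0.01}, {"linear": [-0.115, -0.01, -0.014], "dr": [-0.006, -0.028, 0.004], "fingers": 0.01}, {"linear": [-0.172, -0.015, -0.023], "dr": [-0.009, -0.042, 0.006], "fingers": 0.01}, {"linear": [-0.229, -0.02, -0.035], "dr": [-0.012, -0.056, 0.008], "fingers": 0.01}, {"linear": [-0.286, -0.024, -0.048], "dr": [-0.015, -0.07, 0.01], "fingers": 0.01}, {"linear": [-0.341, -0.029, -0.063], "dr": [-0.018, -0.083, 0.012], "fingers": 0.01}, {"linear": [-0.397, -0.034, -0.08], "dr": [-0.021, -0.097, 0.014], "fingers": 0.01}, {"linear": [-0.452, -0.039, -0.099], "dr": [-0.024, -0.111, 0.016], "fingers": 0.01}]'

```text
t: 10.0
eef_pos: [563.9, 87.9, 213.8]
eef_rot: [-1.722, -0.358, -0.156]
force: [-0.4, -0.0, 0.7]
width: 42.5
```

Call:
step_arm --targets '[{"linear": [-0.054, -0.005, -0.021], "dr": [-0.003, -0.014, 0.002], "fingers": 0.01}, {"linear": [-0.108, -0.009, -0.043], "dr": [-0.006, -0.028, 0.004], "fingers": 0.01}, {"linear": [-0.16, -0.014, -0.067], "dr": [-0.009, -0.042, 0.006], "fingers": 0.01}, {"linear": [-0.212, -0.018, -0.093], "dr": [-0.012, -0.056, 0.008], "fingers": 0.01}, {"linear": [-0.263, -0.022, -0.12], "dr": [-0.015, -0.07, 0.01], "fingers": 0.01}, {"linear": [-0.314, -0.027, -0.15], "dr": [-0.018, -0.083, 0.012], "fingers": 0.01}, {"linear": [-0.363, -0.031, -0.18], "dr": [-0.021, -0.097, 0.014], "fingers": 0.01}, {"linear": [-0.411, -0.035, -0.213], "dr": [-0.024, -0.111, 0.016], "fingers": 0.01}]'

```text
t: 10.8
eef_pos: [531.1, 85.1, 196.6]
eef_rot: [-1.736, -0.536, -0.125]
force: [0.2, -0.3, -0.4]
width: 41.9
```

Run:
```python
from h import *
np.set_printoptions(precision=2,suppress=True)
s=arm.state();print(s['q'],s['eef_pos'],s['eef_rot'],s['force'],s['width'])
f=cam("top");a=f["pixels"][130:290,300:480];g=cam("scene");b=g["pixels"][70:270,300:500]
a=cv2.resize(a,(450,400));b=cv2.resize(b,(400,400));
im=np.hstack([a,b]);im=cv2.resize(im,(800,376));cv2.imwrite("pics/a5.png",im)
for n,f in(("top",f),("scene",g)):
  for t in("cap_mid","cap_top","front_edge"):
    print(n,t,[(w(f,x["location"]),round(x["confidence"],2)) for x in arm.tip_of(n,t)[:2]])
```

```text
[-0.59  0.43  2.11  1.17  1.66 -1.56] [531.15  85.09 196.63] [-1.74 -0.54 -0.12] [ 0.22 -0.32 -0.37] 41.918728785277224
top cap_mid [(array([622.22,  53.92,  94.67]), 0.67), (array([521.25,  44.47, 196.33]), 0.63)]
top cap_top [(array([647.69,  50.07, 102.03]), 0.49)]
top front_edge [(array([602.74,  53.34,  83.16]), 0.82)]
scene cap_mid [(array([521.6 ,  50.57, 192.8 ]), 0.75)]
scene cap_top [(array([511.88,  51.92, 206.83]), 0.73)]
scene front_edge [(array([608.09,  55.19,  85.99]), 0.58)]
```

View pics/a5.png

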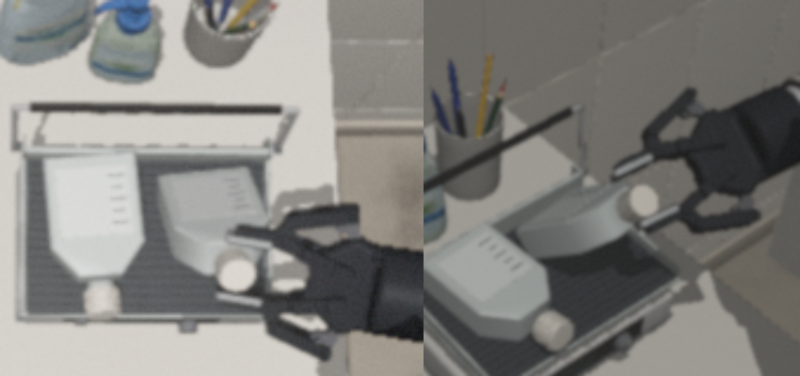

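Call:
step_arm --targets '[{"linear": [-0.049, -0.014, -0.033], "dr": [-0.003, -0.014, 0.002], "fingers": 0.01}, {"linear": [-0.097, -0.028, -0.066], "dr": [-0.006, -0.028, 0.004], "fingers": 0.01}, {"linear": [-0.145, -0.042, -0.102], "dr": [-0.009, -0.042, 0.006], "fingers": 0.01}, {"linear": [-0.19, -0.055, -0.139], "dr": [-0.012, -0.056, 0.008], "fingers": 0.01}, {"linear": [-0.234, -0.07, -0.178], "dr": [-0.015, -0.07, 0.01], "fingers": 0.01}, {"linear": [-0.277, -0.085, -0.217], "dr": [-0.018, -0.083, 0.012], "fingers": 0.01}, {"linear": [-0.319, -0.1, -0.258], "dr": [-0.021, -0.097, 0.014], "fingers": 0.01}, {"linear": [-0.36, -0.114, -0.3], "dr": [-0.024, -0.111, 0.016], "fingers": 0.01}]'

```text
t: 12.0
eef_pos: [502.7, 75.9, 172.7]
eef_rot: [-1.76, -0.713, -0.086]
force: [-0.4, 0.4, -0.3]
width: 41.8
```

Call:
step_arm --targets '[{"linear": [-0.037, -0.003, -0.045], "dr": [-0.003, -0.014, 0.002], "fingers": 0.01}, {"linear": [-0.072, -0.006, -0.091], "dr": [-0.006, -0.028, 0.004], "fingers": 0.01}, {"linear": [-0.106, -0.009, -0.139], "dr": [-0.009, -0.042, 0.006], "fingers": 0.01}, {"linear": [-0.138, -0.012, -0.187], "dr": [-0.012, -0.056, 0.008], "fingers": 0.01}, {"linear": [-0.168, -0.014, -0.237], "dr": [-0.015, -0.07, 0.01], "fingers": 0.01}, {"linear": [-0.197, -0.017, -0.287], "dr": [-0.018, -0.083, 0.012], "fingers": 0.01}, {"linear": [-0.224, -0.019, -0.338], "dr": [-0.021, -0.097, 0.014], "fingers": 0.01}, {"linear": [-0.25, -0.021, -0.391], "dr": [-0.024, -0.111, 0.016], "fingers": 0.01}]'

```text
t: 12.8
eef_pos: [482.8, 74.2, 141.3]
eef_rot: [-1.8, -0.89, -0.032]
force: [0.1, 0.4, 0.3]
width: 42.3
```

Run:
```python
from h import *
np.set_printoptions(precision=2,suppress=True)
s=arm.state();print(s['q'],s['eef_pos'],s['eef_rot'],s['force'],s['width'])
f=cam("top");a=f["pixels"][130:290,300:480];g=cam("scene");b=g["pixels"][120:320,300:500]
a=cv2.resize(a,(450,400));b=cv2.resize(b,(400,400));
im=np.hstack([a,b]);im=cv2.resize(im,(800,376));cv2.imwrite("pics/a6.png",im)
for n,f in(("top",f),("scene",g)):
  for t in("cap_mid","cap_top","front_edge"):
    print(n,t,[(w(f,x["location"]),round(x["confidence"],2)) for x in arm.tip_of(n,t)[:2]])
```

```text
[-0.67  0.5   2.18  1.1   1.64 -2.06] [482.8   74.17 141.31] [-1.8  -0.89 -0.03] [0.05 0.36 0.3 ] 42.2708906095315
top cap_mid [(array([480.76,  33.34, 138.87]), 0.66), (array([617.9 , 373.31,   4.71]), 0.61)]
top cap_top [(array([467.93,  34.74, 143.66]), 0.67), (array([647.78,  54.28, 102.28]), 0.57)]
top front_edge [(array([644.7 , 109.09,  86.52]), 0.74), (array([628.83, 157.62,  84.12]), 0.68)]
scene cap_mid [(array([477.86,  37.69, 136.36]), 0.94)]
scene cap_top [(array([469.57,  37.26, 145.61]), 0.97)]
scene front_edge [(array([609.74,  54.77,  88.04]), 0.87)]
```

View pics/a6.png

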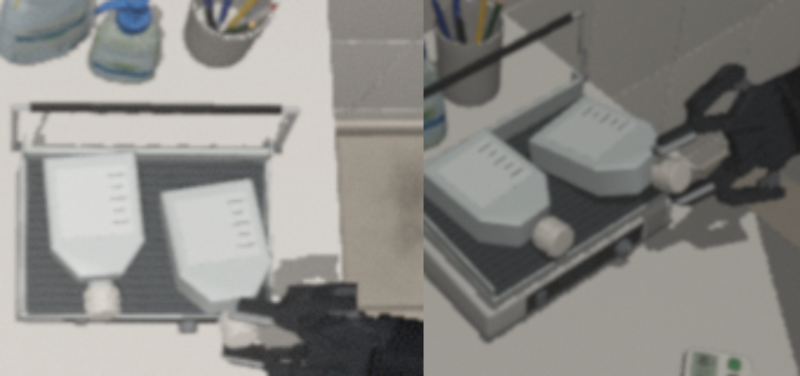

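Call:
step_arm --targets '[{"linear": [0.01, 0.04, 0], "dr": [0, 0, 0], "fingers": 0.01}, {"linear": [0.02, 0.08, 0], "dr": [0, 0, 0], "fingers": 0.01}, {"linear": [0.03, 0.12, 0], "dr": [0, 0, 0], "fingers": 0.01}, {"linear": [0.03, 0.15, 0], "dr": [0, 0, 0], "fingers": 0.01}, {"linear": [0.03, 0.15, 0], "dr": [0, 0, 0], "fingers": 0.01}]'

```text
t: 13.7
eef_pos: [485.0, 86.8, 141.5]
eef_rot: [-1.799, -0.888, -0.032]
force: [-0.1, 0.8, -1.1]
width: 41.7
```

Run:
```python
from h import *
np.set_printoptions(precision=2,suppress=True)
s=arm.state();print(s['q'],s['eef_pos'],s['force'])
f=cam("top")
for n in("top","scene"):
  f=cam(n)
  for t in("cap_mid","cap_top","front_edge","flask"):
    print(n,t,[(w(f,x["location"]),round(x["confidence"],2)) for x in arm.tip_of(n,t)[:2]])
  C=cloud(f).reshape(-1,3)
  for x in(530,545,560,575,590):
    Q=C[((C>[x,-30,100])&(C<[x+10,105,150])).all(1)]; print(x,np.percentile(Q[:,1],[1,99]))
```

```text
[-0.64  0.49  2.19  1.12  1.63 -2.06] [484.95  86.77 141.55] [-0.1   0.79 -1.13]
top cap_mid [(array([482.18,  44.03, 138.75]), 0.98)]
top cap_top [(array([466.71,  47.15, 143.55]), 0.92)]
top front_edge []
top flask []
530 [ 9.15 92.33]
545 [ 9.76 93.39]
560 [10.56 94.22]
575 [12.47 95.3 ]
590 [13.52 95.98]
scene cap_mid [(array([480.73,  51.87, 138.66]), 0.81)]
scene cap_top [(array([472.11,  53.06, 148.84]), 0.9), (array([670.2 , 105.06, 183.04]), 0.61)]
scene front_edge [(array([612.63,  53.91,  89.19]), 0.92)]
scene flask [(array([609.87,  56.07, 104.26]), 0.69)]
530 [13.05 94.15]
545 [13.59 94.93]
560 [13.45 95.6 ]
575 [15.17 97.18]
590 [17.2  98.02]
```

Call:
step_arm --targets '[{"linear": [-0.016, -0.001, -0.035], "dr": [-0.002, -0.009, 0.001], "fingers": 0.01}, {"linear": [-0.031, -0.003, -0.071], "dr": [-0.004, -0.019, 0.003], "fingers": 0.01}, {"linear": [-0.046, -0.004, -0.107], "dr": [-0.006, -0.028, 0.004], "fingers": 0.01}, {"linear": [-0.06, -0.005, -0.143], "dr": [-0.008, -0.037, 0.005], "fingers": 0.01}, {"linear": [-0.073, -0.006, -0.18], "dr": [-0.01, -0.046, 0.007], "fingers": 0.01}, {"linear": [-0.085, -0.007, -0.216], "dr": [-0.012, -0.056, 0.008], "fingers": 0.01}]'

```text
t: 14.85
eef_pos: [478.2, 85.7, 124.0]
eef_rot: [-1.829, -0.978, 0.004]
force: [-0.9, 0.2, -0.9]
width: 42.5
```

```bash
cat > st.py <<'E'
from h import *
np.set_printoptions(precision=2,suppress=True)
s=arm.state();print(s['t'],s['q'],s['eef_pos'],s['eef_rot'],s['force'],s['width'])
for n in("top","scene"):
  f=cam(n)
  for t in("cap_mid","cap_top","front_edge"):
    print(n,t,[(w(f,x["location"]),round(x["confidence"],2)) for x in arm.tip_of(n,t)[:2]])
E
python3 st.py
```

```text
14.85 [-0.65  0.52  2.2   1.11  1.61 -2.19] [478.2   85.74 123.96] [-1.83 -0.98  0.  ] [-0.91  0.18 -0.88] 42.477423401462566
top cap_mid [(array([478.27,  44.8 , 120.36]), 0.88), (array([650.29,  53.41,  99.6 ]), 0.34)]
top cap_top [(array([463.65,  43.23, 125.89]), 0.76)]
top front_edge []
scene cap_mid [(array([475.58,  52.21, 120.3 ]), 0.72)]
scene cap_top [(array([464.53,  51.79, 126.84]), 0.8)]
scene front_edge [(array([612.99,  58.12,  84.91]), 0.72)]
```

Call:
step_arm --targets '[{"linear": [-0.011, -0.001, -0.038], "dr": [-0.002, -0.009, 0.001], "fingers": 0.01}, {"linear": [-0.022, -0.002, -0.075], "dr": [-0.004, -0.019, 0.003], "fingers": 0.01}, {"linear": [-0.031, -0.003, -0.112], "dr": [-0.006, -0.028, 0.004], "fingers": 0.01}, {"linear": [-0.04, -0.004, -0.13], "dr": [-0.008, -0.037, 0.005], "fingers": 0.01}, {"linear": [-0.044, -0.004, -0.15], "dr": [-0.01, -0.046, 0.007], "fingers": 0.01}, {"linear": [-0.044, -0.004, -0.15], "dr": [-0.01, -0.046, 0.007], "fingers": 0.01}]'

```text
t: 15.85
eef_pos: [474.6, 85.5, 112.1]
eef_rot: [-1.861, -1.048, 0.042]
force: [0.3, -0.3, -0.5]
width: 42.6
```

```bash
python3 st.py
```

```text
15.85 [-0.66  0.55  2.2   1.1   1.6  -2.28] [474.6   85.5  112.07] [-1.86 -1.05  0.04] [ 0.26 -0.28 -0.49] 42.55425662200699
top cap_mid [(array([472.97,  42.72, 110.7 ]), 0.84)]
top cap_top [(array([457.8 ,  42.58, 111.45]), 0.77)]
top front_edge [(array([650.79, 104.83, 100.58]), 0.64)]
scene cap_mid [(array([469.87,  51.73, 109.45]), 0.59)]
scene cap_top [(array([459.41,  48.7 , 116.76]), 0.76)]
scene front_edge [(array([610.5 ,  57.33,  89.09]), 0.77)]
```

Call:
step_arm --targets '[{"linear": [-0.01, 0, -0.03], "dr": [0, 0, 0], "fingers": 0.01}, {"linear": [-0.015, 0, -0.055], "dr": [0, 0, 0], "fingers": 0.01}, {"linear": [-0.015, 0, -0.08], "dr": [0, 0, 0], "fingers": 0.01}, {"linear": [-0.015, 0, -0.08], "dr": [0, 0, 0], "fingers": 0.01}]'

```text
t: 16.65
eef_pos: [473.5, 85.5, 105.7]
eef_rot: [-1.86, -1.048, 0.042]
force: [0.1, 0.3, 0.2]
width: 42.2
```

```bash
python3 st.py
python3 - <<'E'
from h import *
a=cam("top")["pixels"][150:290,310:450];b=cam("scene")["pixels"][150:290,310:470]
cv2.imwrite("pics/a7.png",np.hstack([cv2.resize(a,(373,373)),cv2.resize(b,(427,373))]))
E
```

```text
16.65 [-0.66  0.56  2.2   1.1   1.6  -2.3 ] [473.5   85.48 105.66] [-1.86 -1.05  0.04] [0.11 0.28 0.19] 42.17559412082081
top cap_mid [(array([476.77,  42.64, 108.24]), 0.76)]
top cap_top [(array([460.9 ,  42.76, 112.3 ]), 0.88)]
top front_edge []
scene cap_mid [(array([473.54,  49.52, 110.09]), 0.75), (array([650.52, 108.47,  86.5 ]), 0.2)]
scene cap_top [(array([463.77,  50.78, 115.88]), 0.91), (array([616.74, 377.16,  -0.3 ]), 0.58)]
scene front_edge [(array([616.48,  53.61,  88.1 ]), 0.96), (array([665.65, 105.89, 184.57]), 0.2)]
```

View pics/a7.png

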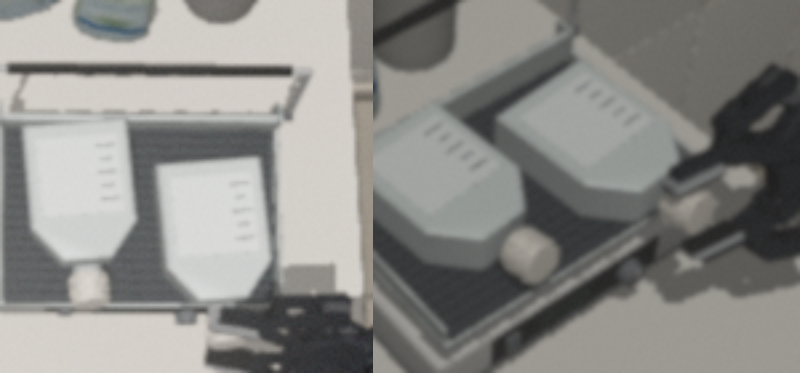

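Call:
step_arm --targets '[{"linear": [0, 0, 0], "dr": [0, 0, 0], "fingers": -0.22}, {"linear": [0, 0, 0], "dr": [0, 0, 0], "fingers": -0.22}, {"linear": [0, 0, 0], "dr": [0, 0, 0], "fingers": -0.22}, {"linear": [-0.02, -0.2, 0.01], "dr": [0, 0, 0], "fingers": -0.22}, {"linear": [-0.05, -0.5, 0.03], "dr": [0, 0, 0], "fingers": -0.22}, {"linear": [-0.1, -1, 0.07], "dr": [0, 0, 0], "fingers": -0.22}, {"linear": [-0.1, -1, 0.07], "dr": [0, 0, 0], "fingers": -0.22}]'

```text
t: 17.85
eef_pos: [467.5, 0.2, 111.7]
eef_rot: [-1.869, -1.052, 0.045]
force: [0.2, 1.1, 0.5]
width: 52.4
```

Call:
step_arm --targets '[{"linear": [-0.1, -0.4, 0.07], "dr": [0, 0, 0], "fingers": -0.22}, {"linear": [-0.2, -0.9, 0.2], "dr": [0, 0, 0], "fingers": -0.22}, {"linear": [-0.2, -0.9, 0.2], "dr": [0, 0, 0], "fingers": -0.22}, {"linear": [-0.2, -0.9, 1], "dr": [0, 0, 0], "fingers": -0.22}, {"linear": [-0.2, -0.9, 1], "dr": [0, 0, 0], "fingers": -0.22}, {"linear": [-0.2, -0.9, 1], "dr": [0, 0, 0], "fingers": -0.22}]'

```text
t: 18.45
eef_pos: [450.0, -67.1, 192.8]
eef_rot: [-1.867, -1.051, 0.048]
force: [-0.3, 0.1, -1.2]
width: 51.9
```

```bash
cat > fl.py <<'E'
from h import *
np.set_printoptions(precision=3,suppress=True)
def meas():
  for n in("top","scene"):
    f=cam(n);C=cloud(f).reshape(-1,3)
    for nm,y0,y1 in(("flask",-8,113),("neigh",108,215)):
        P=C[((C>[535,y0,115])&(C<[665,y1,127])).all(1)]
        X=[];L=[];H=[]
        for x in range(560,640,5):
            Q=P[(P[:,0]>=x)&(P[:,0]<x+5)]
            if len(Q)>15: X.append(x+2.5);L.append(np.percentile(Q[:,1],3));H.append(np.percentile(Q[:,1],97))
        Y=[];E=[]
        c=(np.mean(L)+np.mean(H))/2
        for y in np.arange(c-32,c+32,5):
            Q=P[(P[:,1]>=y)&(P[:,1]<y+5)]
            if len(Q)>8: Y.append(y+2.5);E.append(np.percentile(Q[:,0],97))
        pl,ph,pe=np.polyfit(X,L,1),np.polyfit(X,H,1),np.polyfit(Y,E,1)
        print(n,nm,"yaw edges",pl[0],ph[0],"foot",-pe[0],"ymid@600",(np.polyval(pl,600)+np.polyval(ph,600))/2,"footx@c",np.polyval(pe,c),"z",np.median(P[:,2]))
    for t in("cap_top","bail_bar"):
        print(n,t,[(w(f,x["location"]),round(x["confidence"],2)) for x in arm.tip_of(n,t)[:2]])
if __name__=="__main__":
    s=arm.state();print(s['t'],s['q'],s['eef_pos'],s['eef_rot'],s['force']); meas()
E
python3 fl.py
```

```text
18.45 [-0.898  0.479  2.036  0.911  1.824 -2.153] [450.032 -67.086 192.767] [-1.867 -1.051  0.048] [-0.339  0.095 -1.175]
top flask yaw edges 0.06483701853016571 0.03957194238094803 foot 0.0833783524475767 ymid@600 54.17693192303923 footx@c 607.9020489130284 z 122.56664391498259
top neigh yaw edges 0.07280464561846264 0.07343401387590527 foot 0.05183258797897807 ymid@600 159.2142192810258 footx@c 639.6961661489881 z 122.55940361351306
top cap_top [(array([459.024,  43.873, 112.05 ]), 0.92)]
top bail_bar [(array([667.754, 107.33 , 181.814]), 0.58), (array([473.882,  42.599, 110.158]), 0.25)]
scene flask yaw edges 0.06989219741064777 0.018235432199165066 foot 0.06385040577423469 ymid@600 56.44016619651053 footx@c 606.0620059257163 z 121.70961835686997
scene neigh yaw edges 0.07650554977893273 0.06722773593413936 foot 0.06827193414222697 ymid@600 161.47202112942767 footx@c 637.6283153417131 z 121.5934321116155
scene cap_top [(array([577.415, 106.319,   1.144]), 0.71), (array([462.905,  51.499, 112.508]), 0.57)]
scene bail_bar []
```

Run:
```python
from plan import *
from workcell import arm
np.set_printoptions(precision=3,suppress=True)
s=arm.state(); R0=Ro.from_euler('xyz',s['eef_rot']).as_matrix(); p0=s['eef_pos']
R=Z(np.pi/2-.013)@X(np.pi)
rv=Ro.from_matrix(R@R0.T).as_rotvec(); print(np.degrees(rv),rv/(np.pi/2))
p=np.array([478,55,170.]); print((p-p0)/80)
```

```text
[-82.462 -11.73   33.088] [-0.916 -0.13   0.368]
[ 0.36   1.511 -0.259]
```

Call:
step_arm --targets '[{"linear": [0, 0, 0.6], "dr": [-0.458, -0.065, 0.184], "fingers": -0.6}, {"linear": [0, 0, 0.6], "dr": [-0.458, -0.065, 0.184], "fingers": -0.6}, {"linear": [0, 0, 0.6], "dr": [-0.458, -0.065, 0.184], "fingers": -0.6}, {"linear": [0, 0, 0.6], "dr": [-0.458, -0.065, 0.184], "fingers": -0.765}, {"linear": [0, 0, 0.6], "dr": [-0.458, -0.065, 0.184], "fingers": -0.765}, {"linear": [0, 0, 0.6], "dr": [-0.458, -0.065, 0.184], "fingers": -0.765}, {"linear": [0, 0, 0.6], "dr": [-0.458, -0.065, 0.184], "fingers": -0.765}]'

```text
t: 19.45
eef_pos: [449.5, -65.6, 240.0]
eef_rot: [-2.884, -0.684, 1.167]
force: [-0.7, 0.4, 0.8]
width: 75.0
```

Call:
step_arm --targets '[{"linear": [0.36, 0.6, 0], "dr": [-0.458, -0.065, 0.184], "fingers": -0.765}, {"linear": [0.36, 0.6, 0], "dr": [-0.458, -0.065, 0.184], "fingers": -0.765}, {"linear": [0.36, 0.6, 0], "dr": [-0.458, -0.065, 0.184], "fingers": -0.765}, {"linear": [0.36, 0.6, 0], "dr": [-0.458, -0.065, 0.184], "fingers": -0.765}, {"linear": [0.36, 0.6, 0], "dr": [-0.458, -0.065, 0.184], "fingers": -0.765}, {"linear": [0.36, 0.6, 0], "dr": [-0.458, -0.065, 0.184], "fingers": -0.765}, {"linear": [0.36, 0.6, 0], "dr": [-0.458, -0.065, 0.184], "fingers": -0.765}, {"linear": [0.36, 0.6, 0], "dr": [-0.458, -0.065, 0.184], "fingers": -0.765}]'

```text
t: 20.25
eef_pos: [477.3, -19.1, 237.5]
eef_rot: [-3.137, -0.002, 1.558]
force: [-0.5, -0.6, -0.8]
width: 75.6
```

Call:
step_arm --targets '[{"linear": [0, 0.911, -0.2], "dr": [0, 0, 0], "fingers": -0.765}, {"linear": [0, 0.911, -0.4], "dr": [0, 0, 0], "fingers": -0.765}, {"linear": [0, 0.911, -0.859], "dr": [0, 0, 0], "fingers": -0.765}, {"linear": [0, 0.911, -0.859], "dr": [0, 0, 0], "fingers": -0.765}, {"linear": [0, 0.911, -0.859], "dr": [0, 0, 0], "fingers": -0.765}]'

```text
t: 20.75
eef_pos: [477.4, 52.9, 169.6]
eef_rot: [-3.138, 0.0, 1.556]
force: [-0.3, -0.2, 1.0]
width: 75.4
```

Run:
```python
from h import *
np.set_printoptions(precision=2,suppress=True)
s=arm.state();print(s['t'],s['q'],s['eef_pos'],s['eef_rot'],s['force'],s['width'])
f=cam("top");g=cam("scene");C=cloud(g)
a=f["pixels"][150:310,310:470];b=g["pixels"][150:310,310:490]
cv2.imwrite("pics/a8.png",np.hstack([cv2.resize(a,(376,376)),cv2.resize(b,(423,376))]))
# finger pixels in scene: dark-ish points above
for C in(cloud(f),cloud(g)):
  M=((C>[430,-20,130])&(C<[530,140,260])).all(-1);P=C[M];print(len(P))
  for y in range(-10,130,10):
    Q=P[(P[:,1]>=y)&(P[:,1]<y+10)]
    if len(Q)>5: print(y,np.percentile(Q,[3,97],axis=0).ravel())
```

```text
20.75 [ 0.06 -0.08  2.05  0.    1.18 -1.5 ] [477.42  52.91 169.63] [-3.14  0.    1.56] [-0.32 -0.24  0.98] 75.36938137200434
62
90 [465.83  91.59 209.83 480.05  99.68 258.1 ]
100 [467.42 100.07 214.18 472.59 103.32 258.8 ]
120 [469.31 121.49 256.73 486.71 122.14 259.86]
630
-10 [465.24  -9.56 250.37 479.16  -0.38 259.93]
0 [466.2    1.52 218.73 473.72   9.78 259.31]
10 [466.73  11.19 209.11 489.12  17.61 253.94]
90 [467.72  92.06 209.54 476.77  99.73 258.18]
100 [467.62 100.09 215.85 486.73 105.75 259.02]
110 [466.92 110.57 254.64 470.47 119.38 259.86]
120 [468.17 120.89 255.18 491.66 123.62 259.87]
```

View pics/a8.png

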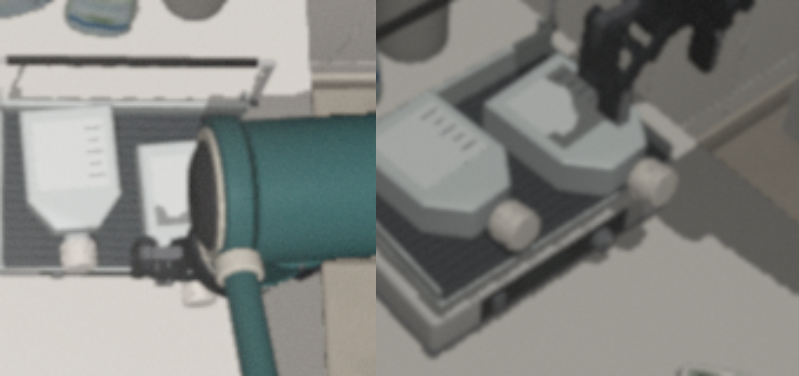

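Call:
step_arm --targets '[{"linear": [0, 0.02, -0.4], "dr": [0, 0, 0.005], "fingers": -0.765}, {"linear": [0, 0.02, -0.75], "dr": [0, 0, 0.005], "fingers": -0.765}, {"linear": [0, 0.02, -0.75], "dr": [0, 0, 0.005], "fingers": -0.765}, {"linear": [0, 0.02, -0.75], "dr": [0, 0, 0.005], "fingers": -0.765}]'

```text
t: 21.25
eef_pos: [479.2, 55.5, 112.1]
eef_rot: [3.14, 0.0, 1.566]
force: [-0.3, 0.5, 1.0]
width: 75.3
```

Call:
step_arm --targets '[{"linear": [0, 0, -0.25], "dr": [0, 0, 0], "fingers": -0.765}, {"linear": [0, 0, -0.5], "dr": [0, 0, 0], "fingers": -0.765}, {"linear": [0, 0, -0.5], "dr": [0, 0, 0], "fingers": -0.6}, {"linear": [0, 0.02, -0.5], "dr": [0, 0, 0], "fingers": -0.459}, {"linear": [0, 0.02, -0.5], "dr": [0, 0, 0], "fingers": -0.459}, {"linear": [0, 0.02, -0.5], "dr": [0, 0, 0], "fingers": -0.459}]'

```text
t: 21.85
eef_pos: [479.8, 57.7, 72.5]
eef_rot: [3.138, 0.0, 1.567]
force: [0.5, -0.3, -0.4]
width: 62.1
```

```bash
cat > tips.py <<'E'
from h import *
np.set_printoptions(precision=1,suppress=True)
s=arm.state();print(s['t'],s['eef_pos'],s['eef_rot'],s['force'],s['width'])
g=cam("scene");C=cloud(g);im=g["pixels"]
x=s['eef_pos'][0]
M=((C>[x-20,-10,88])&(C<[x+20,120,160])).all(-1)&(im.max(-1)<110);P=C[M];print(len(P))
for y in range(0,120,5):
    Q=P[(P[:,1]>=y)&(P[:,1]<y+5)]
    if len(Q)>4: print(y,np.percentile(Q,[3,97],axis=0).ravel())
E
python3 tips.py; python3 fl.py | grep -v neigh
```

```text
21.85 [479.8  57.7  72.5] [3.1 0.  1.6] [ 0.5 -0.3 -0.4] 62.126190227246965
570
0 [466.3   0.4 151.6 482.2   4.6 159.7]
5 [468.7   5.2 136.8 480.6   9.9 159.1]
15 [467.3  15.  120.3 471.8  19.6 157. ]
20 [467.7  20.7 113.2 483.9  25.  157.7]
25 [468.6  25.2 109.7 491.   29.2 154.1]
35 [478.4  35.5 119.  485.2  38.8 123.4]
40 [479.   41.  120.2 488.4  44.4 123.5]
45 [468.6  45.1 107.5 489.4  49.5 124.6]
50 [483.9  51.4  90.  497.2  54.4 122. ]
55 [461.2  55.7 101.2 492.3  59.8 116.7]
60 [463.1  60.5 104.1 484.5  62.3 111.2]
85 [468.6  86.8 112.7 487.9  89.5 158. ]
90 [467.9  90.3 111.8 478.8  94.9 158.1]
95 [467.3  95.2 107.2 479.9  99.9 157.8]
100 [468.7 100.3 112.8 487.  104.7 157. ]
110 [467.9 111.6 153.9 469.1 114.2 159.9]
115 [467.  115.6 150.3 489.3 119.9 159.8]
21.9 [ 0.068  0.026  2.14  -0.     0.974 -1.499] [479.517  57.652  72.198] [3.139 0.    1.567] [ 0.347 -1.004  0.925]
top flask yaw edges -1.815530901470303 -0.0016967532561260686 foot 0.1960282082736612 ymid@600 59.451291730551745 footx@c 608.8681370350922 z 122.24088468142477
top cap_top []
top bail_bar [(array([667.349, 108.035, 181.832]), 0.66)]
scene flask yaw edges 0.05173120177344041 0.03534784255753782 foot 0.08711140367506158 ymid@600 56.65678146935552 footx@c 606.2248648164102 z 121.7644643114883
scene cap_top [(array([461.578,  48.352, 112.663]), 0.7)]
scene bail_bar [(array([666.165, 106.189, 180.506]), 0.83)]
```

Call:
step_arm --targets '[{"linear": [0.05, 0, -0.12], "dr": [0, 0, -0.006], "fingers": -0.459}, {"linear": [0.15, 0, -0.12], "dr": [0, 0, -0.006], "fingers": -0.459}, {"linear": [0.2, 0, -0.12], "dr": [0, 0, -0.006], "fingers": -0.459}, {"linear": [0.24, 0, -0.12], "dr": [0, 0, -0.006], "fingers": -0.459}, {"linear": [0.28, 0, -0.12], "dr": [0, 0, -0.006], "fingers": -0.459}, {"linear": [0.32, -0.003, -0.12], "dr": [0, 0, -0.006], "fingers": -0.459}, {"linear": [0.36, -0.003, -0.12], "dr": [0, 0, -0.006], "fingers": -0.459}, {"linear": [0.4, -0.003, -0.12], "dr": [0, 0, -0.006], "fingers": -0.459}, {"linear": [0.44, -0.004, -0.12], "dr": [0, 0, -0.006], "fingers": -0.459}, {"linear": [0.48, -0.004, -0.12], "dr": [0, 0, -0.006], "fingers": -0.459}, {"linear": [0.52, -0.005, -0.12], "dr": [0, 0, -0.006], "fingers": -0.459}, {"linear": [0.52, -0.005, -0.12], "dr": [0, 0, -0.006], "fingers": -0.459}]'

```text
t: 23.4
eef_pos: [520.7, 57.2, 61.3]
eef_rot: [3.14, 0.0, 1.558]
force: [1.3, 0.8, 0.5]
width: 62.1
```

```bash
python3 tips.py|head -1; python3 fl.py | grep -E "^[0-9]|scene flask|cap_top"
```

```text
23.4 [520.7  57.2  61.3] [3.1 0.  1.6] [1.3 0.8 0.5] 62.05656501546126
23.45 [ 0.062  0.117  2.065 -0.     0.959 -1.496] [520.484  57.217  61.275] [3.141 0.    1.558] [-0.944  0.081 -0.738]
top cap_top [(array([482.193,  40.258, 113.005]), 0.69)]
scene flask yaw edges -0.7559581049253233 -0.28547652185999023 foot 0.1850445255298989 ymid@600 71.42989869939179 footx@c 626.2937075758781 z 121.62079426581573
scene cap_top [(array([481.271,  48.51 , 116.276]), 0.82)]
```

```bash
cat > ft.py <<'E'
from h import *
np.set_printoptions(precision=2,suppress=True)
print(arm.state()['force'],arm.state()['eef_pos'])
for n in("scene","top"):
    f=cam(n);C=cloud(f);m=None
    for r in arm.silhouettes(n,"flask"):
        k=r["pixels"]; P=C[k]
        if len(P) and np.median(P[:,1])<105: m=k;break
    if m is None: print(n,"none");continue
    P=C[m];P=P[(P[:,2]>116)&(P[:,2]<127)&(P[:,1]<108)]
    Y=[];E=[]
    for y in np.arange(20,96,5):
        Q=P[(P[:,1]>=y)&(P[:,1]<y+5)]
        if len(Q)>5: Y.append(y+2.5);E.append(np.percentile(Q[:,0],96))
    X=[];L=[];H=[]
    for x in range(585,642,5):
        Q=P[(P[:,0]>=x)&(P[:,0]<x+5)]
        if len(Q)>8: X.append(x+2.5);L.append(np.percentile(Q[:,1],3));H.append(np.percentile(Q[:,1],97))
    if len(Y)>2:
        p=np.polyfit(Y,E,1); print(n,"foot yaw",-p[0],"x@56",np.polyval(p,56),np.round(E),"| sideyaw",np.polyfit(X,L,1)[0],np.polyfit(X,H,1)[0],"L",np.round(L),"H",np.round(H))
E
python3 ft.py
```

```text
[ 0.26 -0.49  0.07] [519.97  57.15  61.22]
scene foot yaw 0.10321752905694966 x@56 626.2685935851886 [622. 631. 631. 629. 628. 625. 627. 625. 626. 625. 626. 622. 624. 620.
 621.] | sideyaw -0.03385460946448369 -0.6480060226863941 L [36. 31. 28. 27. 31. 30. 30. 31. 30. 31.] H [106. 105. 105. 106. 106. 105. 106. 104.  88.  60.]
top foot yaw -3.2311705408040168 x@56 509.77385742793797 [499. 501. 625. 623. 622. 621.] | sideyaw -0.16448066252866014 0.06690774075726308 L [85. 87. 87. 84. 84. 83. 83. 80.] H [104. 105. 105. 106. 107. 107. 107. 105.]
```

Call:
step_arm --targets '[{"linear": [-0.15, 0, 0], "dr": [0, 0, 0], "fingers": -0.459}, {"linear": [-0.15, -0.06, 0], "dr": [0, 0, 0], "fingers": -0.459}, {"linear": [-0.15, -0.12, 0], "dr": [0, 0, 0], "fingers": -0.459}, {"linear": [-0.1, -0.12, 0], "dr": [0, 0, 0], "fingers": -0.459}, {"linear": [-0.05, -0.12, 0], "dr": [0, 0, 0], "fingers": -0.459}, {"linear": [0, -0.12, 0], "dr": [0, 0, 0], "fingers": -0.459}, {"linear": [0.04, -0.12, 0], "dr": [0, 0, 0], "fingers": -0.459}, {"linear": [0.08, -0.12, 0], "dr": [0, 0, 0], "fingers": -0.459}, {"linear": [0.12, -0.12, 0], "dr": [0, 0, 0], "fingers": -0.459}, {"linear": [0.12, -0.12, 0], "dr": [0, 0, 0], "fingers": -0.459}]'

```text
t: 24.95
eef_pos: [524.0, 49.3, 59.5]
eef_rot: [-3.129, -0.002, 1.558]
force: [-13.5, 5.1, 8.2]
width: 61.9
```

```bash
python3 ft.py;python3 st.py
```

```text
[-13.54   5.12   8.18] [524.    49.31  59.51]
scene foot yaw 0.05355979878739016 x@56 634.6665507930488 [629. 639. 637. 639. 636. 634. 635. 633. 636. 635. 635. 632. 634. 634.
 631. 631.] | sideyaw -0.08022377286710107 -0.022253093319559908 L [37. 29. 24. 23. 25. 24. 25. 26. 26. 28. 26.] H [100. 101. 101. 102. 102. 104. 105. 104. 106. 106.  90.]
top foot yaw -3.1779930620376864 x@56 529.3433409068736 [500. 502. 506. 510. 510. 634. 632. 632. 631. 632. 632.] | sideyaw -0.05075037842377883 0.08793320357444102 L [74. 76. 76. 77. 75. 75. 75. 77. 73. 72.] H [100. 101. 101. 101. 101. 103. 103. 103. 105. 103.]
25.15 [ 0.04  0.13  2.05  0.    0.97 -1.52] [524.06  49.28  59.54] [-3.13 -0.    1.56] [-13.44   6.03   5.76] 62.38363299699271
top cap_mid [(array([503.84,  48.73, 112.17]), 0.73)]
top cap_top [(array([496.41,  46.42, 113.32]), 0.97)]
top front_edge []
scene cap_mid [(array([506.03,  52.98, 111.16]), 0.7)]
scene cap_top [(array([493.2 ,  51.92, 117.49]), 0.82), (array([644.12,  66.06,  84.84]), 0.74)]
scene front_edge [(array([645.54,  63.03,  87.5 ]), 0.81)]
```

Call:
step_arm --targets '[{"linear": [-0.1, 0, 0], "dr": [0, 0, 0], "fingers": -0.459}, {"linear": [-0.25, 0, 0], "dr": [0, 0, 0], "fingers": -0.765}, {"linear": [-0.25, 0, 0.1], "dr": [0, 0, 0], "fingers": -0.765}, {"linear": [-0.5, 0, 0.1], "dr": [0, 0, 0], "fingers": -0.765}, {"linear": [-1, 0, 0.6], "dr": [0, 0, 0], "fingers": -0.765}, {"linear": [-1, 0, 1], "dr": [0, 0, 0], "fingers": -0.765}, {"linear": [-1, 0, 1], "dr": [0, 0, 0], "fingers": -0.765}]'

```text
t: 26.25
eef_pos: [453.5, 47.6, 147.4]
eef_rot: [3.13, -0.0, 1.558]
force: [1.2, 0.0, 1.3]
width: 75.2
```

Call:
step_arm --targets '[{"linear": [-0.6, -1, 0.3], "dr": [0, 0, 0], "fingers": -0.459}, {"linear": [-0.6, -1, 0.3], "dr": [0, 0, 0], "fingers": -0.459}, {"linear": [-0.6, -1, 0.3], "dr": [0, 0, 0], "fingers": -0.459}, {"linear": [-0.6, -1, 0.3], "dr": [0, 0, 0], "fingers": -0.459}]'

```text
t: 26.65
eef_pos: [402.3, -33.3, 166.0]
eef_rot: [3.138, 0.0, 1.555]
force: [0.4, 0.2, 0.1]
width: 62.0
```

```bash
python3 ft.py;python3 fl.py
python3 - <<'E'
from h import *
f=cam("top");g=cam("scene")
a=f["pixels"][165:275,300:420];b=g["pixels"][150:290,300:440]
cv2.imwrite("pics/a9.png",np.hstack([cv2.resize(a,(420,385)),cv2.resize(b,(380,385))]))
E
```

```text
[0.44 0.15 0.07] [402.34 -33.34 166.03]
scene foot yaw 0.07756190770299255 x@56 632.5155791730881 [631. 636. 636. 636. 635. 630. 634. 633. 632. 631. 633. 633. 629. 632.
 629. 628.] | sideyaw 0.06974534921592596 -0.5412048425557924 L [22. 23. 22. 23. 24. 25. 25. 25. 26. 26. 25. 25.] H [101. 100. 101. 102. 102. 103. 104. 103. 105. 104.  78.  45.]
top foot yaw 0.08848032907494766 x@56 634.484859562837 [636. 637. 637. 638. 636. 633. 636. 635. 633. 633. 634. 633. 632. 633.
 631. 630.] | sideyaw 0.10617585997303212 -0.34578635342046604 L [20. 21. 20. 21. 20. 21. 22. 23. 23. 25. 25. 25.] H [ 97.  99.  99. 100.  99. 102. 101. 103. 104. 103.  89.  56.]
26.85 [-0.141 -0.243  2.193  0.     1.192 -1.7  ] [401.875 -31.734 164.79 ] [-3.141 -0.     1.559] [ 0.27  -0.414 -0.955]
top flask yaw edges 0.11175327863096797 0.061249190059324096 foot 0.11478989415548778 ymid@600 59.37806337493366 footx@c 636.889820978067 z 122.63892476080969
top neigh yaw edges 0.08137983233843417 0.07968171367050021 foot 0.06573069948375136 ymid@600 159.20432515605523 footx@c 639.2129334578634 z 122.61923980114395
top cap_top [(array([490.952,  43.881, 113.6  ]), 0.64)]
top bail_bar [(array([666.554, 108.758, 182.897]), 0.76)]
scene flask yaw edges 0.10777785975865618 0.02866675865021833 foot 0.10026373116094962 ymid@600 61.7702884055891 footx@c 634.9819218292108 z 121.56549192880583
scene neigh yaw edges 0.07101216347004047 0.0724837033961845 foot 0.04186424007192967 ymid@600 161.47745651822194 footx@c 637.7496798768394 z 121.62372405656731
scene cap_top [(array([490.615,  51.32 , 113.519]), 0.57)]
scene bail_bar [(array([670.442, 109.53 , 183.987]), 0.76)]
```

View pics/a9.png

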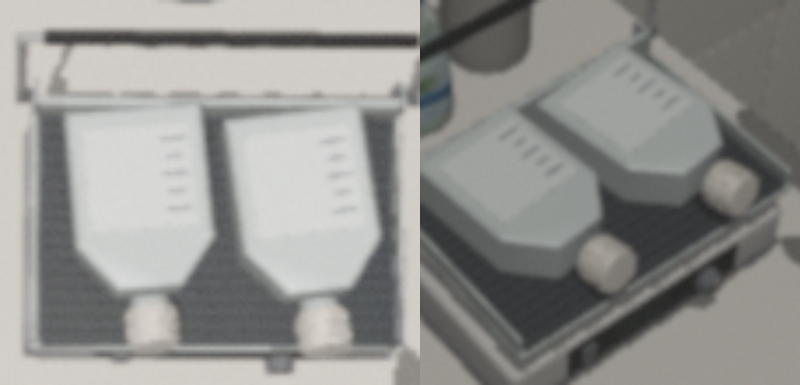

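Call:
step_arm --targets '[{"linear": [1, 0.5, 0], "dr": [0, 0, 0], "fingers": -0.459}, {"linear": [1, 1, 0], "dr": [0, 0, 0], "fingers": -0.459}, {"linear": [1, 1, 0], "dr": [0, 0, 0], "fingers": -0.459}, {"linear": [1, 1, 0], "dr": [0, 0, 0], "fingers": -0.459}]'

```text
t: 27.65
eef_pos: [482.8, 49.4, 165.1]
eef_rot: [3.141, -0.0, 1.561]
force: [-0.9, -0.7, -0.1]
width: 62.0
```

Call:
step_arm --targets '[{"linear": [0.25, 0, -0.3], "dr": [0, 0, 0], "fingers": -0.459}, {"linear": [0.25, 0, -0.7], "dr": [0, 0, 0], "fingers": -0.459}, {"linear": [0.25, 0, -0.9], "dr": [0, 0, 0], "fingers": -0.459}, {"linear": [0.25, 0, -0.9], "dr": [0, 0, 0], "fingers": -0.459}, {"linear": [0.25, 0, -0.9], "dr": [0, 0, 0], "fingers": -0.459}]'

```text
t: 28.15
eef_pos: [501.1, 46.9, 93.3]
eef_rot: [-3.141, 0.001, 1.557]
force: [1.0, -0.1, 1.0]
width: 62.5
```

Call:
step_arm --targets '[{"linear": [0, 0, -0.2], "dr": [0, 0, 0], "fingers": -0.459}, {"linear": [0, 0, -0.38], "dr": [0, 0, 0], "fingers": -0.459}, {"linear": [0, 0, -0.38], "dr": [0, 0, 0], "fingers": -0.459}, {"linear": [0, 0.06, -0.38], "dr": [0, 0, 0], "fingers": -0.459}, {"linear": [0, 0.12, -0.38], "dr": [0, 0, 0], "fingers": -0.459}, {"linear": [0, 0.16, -0.38], "dr": [0, 0, 0], "fingers": -0.459}, {"linear": [0, 0.16, -0.38], "dr": [0, 0, 0], "fingers": -0.459}]'

```text
t: 28.85
eef_pos: [502.0, 61.0, 63.4]
eef_rot: [3.14, 0.0, 1.559]
force: [0.3, -0.1, 1.1]
width: 62.4
```

```bash
python3 tips.py; python3 fl.py | grep -E "scene|cap"
```

```text
28.85 [502.   61.   63.4] [3.1 0.  1.6] [ 0.3 -0.1  1.1] 62.41062553246643
681
0 [489.2   0.3 119.8 505.4   4.8 156.2]
5 [488.    5.3 137.6 506.7   9.7 157.3]
10 [490.6  10.1 142.2 502.9  13.4 156.7]
15 [490.1  16.7 116.4 496.1  19.6 150.3]
20 [489.1  20.6  94.  496.6  24.8 149.9]
25 [490.1  25.2 100.1 512.3  30.  143.1]
30 [489.5  30.  102.9 511.1  33.7 150. ]
35 [485.5  35.2 104.9 502.9  39.6 159.4]
40 [493.2  40.5 109.3 513.4  44.9 126.3]
45 [496.4  45.5 121.7 513.1  49.8 127.1]
50 [489.3  50.3  88.2 510.5  54.7 126. ]
55 [490.2  55.7 102.3 507.9  59.2 124.8]
60 [492.1  60.1  88.5 512.3  64.6 118.5]
85 [485.5  85.6 148.4 504.8  88.6 159.7]
90 [489.7  91.  102.1 511.2  94.8 155.7]
95 [490.3  95.3  95.3 504.5  99.8 159.1]
100 [490.4 100.1 101.2 506.9 104.9 154. ]
105 [491.6 105.  105.7 509.1 107.2 146.6]
110 [491.1 113.2  97.1 500.4 114.8 156.8]
115 [489.8 115.7 120.5 507.3 119.9 159. ]
top cap_top []
scene flask yaw edges -0.18011437801366487 0.06915613855303257 foot 0.1337902138444839 ymid@600 64.4067011404542 footx@c 635.3237808287774 z 121.59517315898802
scene neigh yaw edges 0.07371827655606449 0.06989131759627464 foot 0.09422576434342202 ymid@600 161.61544202275303 footx@c 637.5480580707499 z 121.65202418816807
scene cap_top [(array([489.518,  55.957, 113.506]), 0.8)]
scene bail_bar [(array([667.331, 107.896, 183.529]), 0.93)]
```

Call:
step_arm --targets '[{"linear": [0, 0.03, 0], "dr": [0, 0, 0], "fingers": -0.459}, {"linear": [0, 0.06, 0], "dr": [0, 0, 0], "fingers": -0.459}, {"linear": [0, 0.09, 0], "dr": [0, 0, 0], "fingers": -0.459}, {"linear": [0, 0.12, 0], "dr": [0, 0, 0], "fingers": -0.459}, {"linear": [0, 0.14, 0], "dr": [0, 0, 0], "fingers": -0.459}, {"linear": [0, 0.14, 0], "dr": [0, 0, 0], "fingers": -0.459}]'

```text
t: 29.8
eef_pos: [501.6, 71.8, 62.8]
eef_rot: [3.141, 0.0, 1.558]
force: [-0.2, 1.2, 0.1]
width: 62.5
```

```bash
python3 ft.py; python3 fl.py | grep -E "scene"
```

```text
[-0.16  1.24  0.11] [501.59  71.84  62.76]
scene foot yaw 0.040370772290625474 x@56 635.6081566625637 [635. 637. 637. 638. 637. 635. 636. 635. 635. 634. 636. 636. 636. 635.
 632. 633.] | sideyaw -0.18986835499781718 0.02831327607277514 L [37. 33. 28. 26. 26. 28. 24. 26. 25. 24. 26.] H [102. 101. 102. 101. 102. 103. 103. 103. 104. 104. 101.]
top foot yaw 0.059618571945195944 x@56 640.3017236102903 [642. 643. 642. 641. 640. 640. 640. 640. 640. 640. 640. 641. 639. 638.
 637. 637.] | sideyaw -2.636756961354067 -0.5479829355702702 L [95. 92. 28. 23. 22. 23. 20.] H [102. 103. 102. 102. 100. 100.  79.]
scene flask yaw edges -0.4231662445207188 0.03912314551993305 foot 0.055319670181103966 ymid@600 67.61762731706983 footx@c 636.459049555312 z 121.74632495779281
scene neigh yaw edges 0.07565847041674892 0.07341791209256017 foot 0.0573582965901795 ymid@600 161.37253003120517 footx@c 637.7575337775892 z 121.61498055009861
scene cap_top [(array([493.175,  61.212, 113.972]), 0.57)]
scene bail_bar [(array([666.814, 105.046, 181.229]), 0.78)]
```

Call:
step_arm --targets '[{"linear": [0, 0.03, 0], "dr": [0, 0, 0], "fingers": -0.459}, {"linear": [0, 0.06, 0], "dr": [0, 0, 0], "fingers": -0.459}, {"linear": [0, 0.075, 0], "dr": [0, 0, 0], "fingers": -0.459}, {"linear": [0, 0.075, 0], "dr": [0, 0, 0], "fingers": -0.459}, {"linear": [0, 0, 0], "dr": [0, 0, 0], "fingers": -0.459}, {"linear": [0, -0.1, 0], "dr": [0, 0, 0], "fingers": -0.459}, {"linear": [0, -0.1, 0.4], "dr": [0, 0, 0], "fingers": -0.459}, {"linear": [0, -0.1, 1], "dr": [0, 0, 0], "fingers": -0.459}, {"linear": [0, -0.1, 1], "dr": [0, 0, 0], "fingers": -0.459}]'

```text
t: 31.2
eef_pos: [506.9, 63.2, 149.9]
eef_rot: [3.129, -0.001, 1.557]
force: [1.4, 0.3, 0.8]
width: 62.1
```

Call:
step_arm --targets '[{"linear": [-0.6, 0, 0.2], "dr": [0, 0, 0], "fingers": 1}, {"linear": [-1, -0.5, 0.2], "dr": [0, 0, 0], "fingers": 1}, {"linear": [-1, -0.5, 0.2], "dr": [0, 0, 0], "fingers": 1}, {"linear": [-1, -0.5, 0.2], "dr": [0, 0, 0], "fingers": 1}]'

```text
t: 31.6
eef_pos: [421.2, 22.7, 158.7]
eef_rot: [3.14, 0.0, 1.556]
force: [0.9, 0.4, 1.0]
width: 3.9
```

```bash
python3 ft.py; python3 fl.py
```

```text
[0.89 0.37 1.  ] [421.25  22.66 158.72]
scene foot yaw -0.0016267447559685769 x@56 634.0281762316694 [634. 634. 635. 634. 635. 635. 635. 633. 633. 631. 631. 633. 636. 633.
 636. 636.] | sideyaw 0.026145157677757325 -0.001331542980091776 L [23. 24. 25. 25. 24. 24. 24. 23. 24. 26. 26.] H [101. 102. 102. 102. 101. 103. 103. 103. 100. 102. 101.]
top foot yaw 0.00372100457215792 x@56 635.8365720573452 [637. 636. 638. 636. 636. 634. 636. 635. 634. 636. 635. 635. 635. 636.
 636. 638.] | sideyaw 0.018870016914627894 -0.013656215361353755 L [22. 22. 22. 22. 22. 22. 21. 20. 21. 21. 23. 25.] H [100. 100.  99. 100.  99.  99. 101.  98. 100.  98. 100.  98.]
31.8 [-0.003 -0.194  2.166 -0.     1.169 -1.561] [422.467  23.78  158.932] [3.141 0.    1.558] [ 0.635 -0.291  0.247]
top flask yaw edges -0.021380452272559917 0.0019384428508985524 foot -0.016032166788521603 ymid@600 60.75527692489242 footx@c 637.6349844388094 z 122.56567794441679
top neigh yaw edges 0.0642669411890789 0.07355214259138126 foot 0.09588008819519332 ymid@600 159.2407323428282 footx@c 639.2154381044884 z 122.70624006842061
top cap_top [(array([491.045,  60.343, 110.912]), 0.61)]
top bail_bar [(array([666.722, 107.658, 183.047]), 0.59), (array([502.861,  58.431, 111.229]), 0.28)]
scene flask yaw edges -0.010585881828546756 -0.012543431032728734 foot -0.0011523372994012792 ymid@600 62.98778473867718 footx@c 636.320459490589 z 121.63368101576003
scene neigh yaw edges 0.08262807675486472 0.07216707528374276 foot 0.06222366672407791 ymid@600 161.32741714805837 footx@c 637.5356202177121 z 121.6944461034199
scene cap_top [(array([490.778,  64.69 , 114.967]), 0.98), (array([667.089, 103.908, 183.899]), 0.22)]
scene bail_bar [(array([667.144, 108.612, 179.187]), 0.8)]
```

Call:
step_arm --targets '[{"linear": [0.3, 0.48, 0], "dr": [0, 0, 0], "fingers": 1}, {"linear": [0.42, 0.48, -0.4], "dr": [0, 0, 0], "fingers": 1}, {"linear": [0.42, 0.48, -0.73], "dr": [0, 0, 0], "fingers": 1}, {"linear": [0.42, 0.48, -0.73], "dr": [0, 0, 0], "fingers": 1}, {"linear": [0.42, 0.48, -0.73], "dr": [0, 0, 0], "fingers": 1}]'

```text
t: 32.6
eef_pos: [454.5, 62.0, 100.1]
eef_rot: [-3.14, 0.0, 1.558]
force: [1.1, 0.0, -0.1]
width: 0.1
```

Call:
step_arm --targets '[{"linear": [0.1, 0, 0], "dr": [0, 0, 0], "fingers": 1}, {"linear": [0.2, 0, 0], "dr": [0, 0, 0], "fingers": 1}, {"linear": [0.25, 0, 0], "dr": [0, 0, 0], "fingers": 1}, {"linear": [0.29, 0, 0], "dr": [0, 0, 0], "fingers": 1}, {"linear": [0.31, 0, 0], "dr": [0, 0, 0], "fingers": 1}, {"linear": [0.33, 0, 0], "dr": [0, 0, 0], "fingers": 1}, {"linear": [0.33, 0, 0], "dr": [0, 0, 0], "fingers": 1}]'

```text
t: 33.3
eef_pos: [481.5, 61.9, 100.3]
eef_rot: [-3.142, 0.0, 1.558]
force: [0.0, 0.1, -0.4]
width: 0.1
```

```bash
python3 ft.py; python3 fl.py|grep -v neigh
```

```text
[ 0.01  0.12 -0.42] [481.54  61.92 100.31]
scene foot yaw 0.022233753229061164 x@56 635.2966053393311 [635. 636. 635. 636. 637. 636. 637. 635. 635. 634. 634. 636. 634. 635.
 636. 633.] | sideyaw 0.001352203966298217 0.014077181175437731 L [25. 24. 25. 23. 24. 25. 24. 26. 22. 25. 25.] H [102. 101. 102. 101. 102. 102. 102. 103. 102. 103. 102.]
top foot yaw 0.013314546378620035 x@56 636.7632461647751 [638. 637. 636. 637. 637. 635. 638. 637. 635. 638. 639. 638. 638. 636.
 634. 635.] | sideyaw -1.3919997739014096 -0.05905204116071893 L [78. 77. 73. 71. 22. 22. 23. 20. 20. 21. 22.] H [102. 101. 101. 101. 101.  99. 101. 101. 100.  99.  98.]
33.5 [ 0.077 -0.003  2.11  -0.     1.035 -1.481] [481.298  61.939 100.265] [-3.141  0.     1.558] [-0.138  0.006  0.18 ]
top flask yaw edges -1.1164357570767067 -0.03825107747404001 foot 0.04360050032910023 ymid@600 76.92771007728913 footx@c 639.1672153091611 z 122.43289522239787
top cap_top [(array([664.98 , 109.153, 181.492]), 0.75)]
top bail_bar []
scene flask yaw edges 0.0006192362692808598 -0.001579822081748626 foot 0.026676580489664127 ymid@600 63.17022030072539 footx@c 636.3926653954436 z 121.68231698787912
scene cap_top []
scene bail_bar [(array([669.268, 107.807, 182.385]), 0.95)]
```

Call:
step_arm --targets '[{"linear": [0.013, 0, 0], "dr": [0, 0, 0], "fingers": 1}, {"linear": [0.025, 0, 0], "dr": [0, 0, 0], "fingers": 1}, {"linear": [0.037, 0, 0], "dr": [0, 0, 0], "fingers": 1}, {"linear": [0.037, 0, 0], "dr": [0, 0, 0], "fingers": 1}]'

```text
t: 34.2
eef_pos: [484.7, 61.9, 100.4]
eef_rot: [3.141, 0.0, 1.558]
force: [-0.2, -0.1, -0.1]
width: -0.2
```

Call:
step_arm --targets '[{"linear": [0.013, 0, 0], "dr": [0, 0, 0], "fingers": 1}, {"linear": [0.025, 0, 0], "dr": [0, 0, 0], "fingers": 1}, {"linear": [0.025, 0, 0], "dr": [0, 0, 0], "fingers": 1}]'

```text
t: 34.5
eef_pos: [486.7, 61.9, 100.4]
eef_rot: [3.141, 0.0, 1.558]
force: [-0.6, 0.2, -0.5]
width: -0.1
```

Call:
step_arm --targets '[{"linear": [0.013, 0, 0], "dr": [0, 0, 0], "fingers": 1}, {"linear": [0.025, 0, 0], "dr": [0, 0, 0], "fingers": 1}, {"linear": [0.025, 0, 0], "dr": [0, 0, 0], "fingers": 1}]'

```text
t: 34.8
eef_pos: [488.6, 61.9, 100.4]
eef_rot: [3.141, 0.0, 1.558]
force: [0.1, -0.9, 0.0]
width: -0.1
```

Call:
step_arm --targets '[{"linear": [0.013, 0, 0], "dr": [0, 0, 0], "fingers": 1}, {"linear": [0.02, 0, 0], "dr": [0, 0, 0], "fingers": 1}, {"linear": [0.02, 0, 0], "dr": [0, 0, 0], "fingers": 1}]'

```text
t: 35.1
eef_pos: [490.2, 61.9, 100.4]
eef_rot: [3.141, 0.0, 1.558]
force: [0.2, 0.4, 0.2]
width: 0.0
```

```bash
python3 ft.py; python3 fl.py|grep -v neigh
```

```text
[0.16 0.38 0.19] [490.22  61.95 100.39]
scene foot yaw 0.03641041854352503 x@56 635.7217409293916 [637. 636. 637. 636. 636. 636. 637. 636. 635. 634. 634. 636. 635. 635.
 635. 635.] | sideyaw 0.04916731645498272 -0.0026420159612452346 L [26. 22. 24. 25. 24. 23. 23. 23. 23. 24. 24. 32.] H [102. 103. 102. 102. 103. 101. 103. 101. 102. 103. 102. 101.]
top foot yaw 0.04730102518478437 x@56 638.9797506532162 [639. 640. 639. 640. 639. 640. 640. 640. 640. 639. 640. 637. 638. 638.
 635. 637.] | sideyaw -1.4071319607053727 -0.06192915921430739 L [82. 81. 79. 76. 75. 72. 27. 20. 21. 22. 22. 29.] H [101. 101. 101. 101.  99. 101. 102. 101. 100. 101. 100.  95.]
35.3 [ 0.075  0.014  2.093 -0.     1.035 -1.482] [490.045  61.944 100.341] [3.142 0.    1.558] [ 0.632 -0.099 -0.51 ]
top flask yaw edges -1.0429700231768622 -0.02349995848611451 foot 0.10265872553520304 ymid@600 81.33380180325625 footx@c 639.546282297499 z 122.22870382857386
top cap_top [(array([645.422, 111.982,  86.605]), 0.75), (array([617.608, 375.234,   5.848]), 0.15)]
top bail_bar [(array([666.177, 106.149, 182.059]), 0.98), (array([508.155, 357.702,   5.336]), 0.65)]
scene flask yaw edges -0.09790882846050253 -0.020409150644249426 foot 0.0183141561380805 ymid@600 63.702015513322124 footx@c 636.8201509382474 z 121.64427821994656
scene cap_top [(array([490.516,  65.003, 115.933]), 0.71)]
scene bail_bar [(array([668.799, 105.221, 185.148]), 0.59)]
```

Run:
```python
from h import *
np.set_printoptions(precision=1,suppress=True)
for n in("scene","top"):
    f=cam(n);C=cloud(f);im=f["pixels"];g=im.max(-1)
    M=((C>[470,40,88])&(C<[520,85,190])).all(-1)
    for nm,m in(("dark",M&(g<90)),("light",M&(g>=110))):
        P=C[m]
        if len(P)<5: continue
        print(n,nm,len(P))
        for z in range(90,190,8):
            Q=P[(P[:,2]>=z)&(P[:,2]<z+8)]
            if len(Q)>4: print(z,np.percentile(Q[:,:2],[3,97],axis=0).ravel())
```

```text
scene dark 403
98 [490.5  50.1 516.   76.5]
106 [495.   62.6 516.3  78.2]
122 [481.9  61.6 511.7  69.7]
130 [479.6  56.8 495.7  75.6]
138 [479.3  52.8 496.6  76.4]
146 [479.6  50.1 494.2  77.3]
154 [479.4  56.9 486.2  76.5]
162 [478.7  51.8 484.3  76. ]
170 [477.7  42.  498.9  79.4]
178 [478.3  42.6 501.8  83.8]
186 [476.2  52.6 505.4  78.8]
scene light 30
98 [490.8  65.5 492.9  71.2]
106 [491.7  70.5 495.1  76. ]
114 [493.1  70.3 496.3  76.6]
```

Call:
step_arm --targets '[{"linear": [-0.15, 0, 0.03], "dr": [0, 0, 0], "fingers": 1}, {"linear": [-0.35, 0, 0.03], "dr": [0, 0, 0], "fingers": 1}, {"linear": [-0.35, 0, 0.03], "dr": [0, 0, 0], "fingers": 1}, {"linear": [-0.35, 0, -0.32], "dr": [0, 0, 0], "fingers": 1}, {"linear": [-0.35, 0, -0.32], "dr": [0, 0, 0], "fingers": 1}, {"linear": [-0.22, 0, -0.32], "dr": [0, 0, 0], "fingers": 1}, {"linear": [-0.18, 0, -0.32], "dr": [0, 0, 0], "fingers": 1}, {"linear": [-0.15, 0, -0.32], "dr": [0, 0, 0], "fingers": 1}, {"linear": [-0.125, 0, -0.32], "dr": [0, 0, 0], "fingers": 1}, {"linear": [-0.1, 0, -0.32], "dr": [0, 0, 0], "fingers": 1}, {"linear": [-0.1, 0, -0.32], "dr": [0, 0, 0], "fingers": 1}]'

```text
t: 36.8
eef_pos: [482.4, 61.9, 75.0]
eef_rot: [3.141, 0.0, 1.558]
force: [-0.8, -0.2, 0.9]
width: -0.1
```

```bash
python3 ft.py|cut -d'|' -f1; python3 st.py|grep -E "cap|^[0-9]"
```

```text
[-0.85 -0.24  0.92] [482.35  61.94  74.97]
scene foot yaw 0.001944048097841684 x@56 636.2484150902561 [631. 639. 636. 639. 637. 635. 639. 637. 635. 637. 636. 639. 634. 637.
 635. 634.] 
top none
37.0 [ 0.08  0.03  2.13 -0.    0.98 -1.48] [482.23  61.92  74.75] [3.14 0.   1.56] [0.43 0.05 0.23] -0.05737015561581577
top cap_mid [(array([643.73, 108.99,  85.74]), 0.32)]
top cap_top []
scene cap_mid [(array([505.11,  65.59, 109.43]), 0.84)]
scene cap_top [(array([494.06,  68.12, 112.98]), 0.78), (array([646.74,  61.82,  88.75]), 0.5)]
```

Now press on in small steps until the stop is felt.

Call:
step_arm --targets '[{"linear": [0.013, 0, 0], "dr": [0, 0, 0], "fingers": 1}, {"linear": [0.025, 0, 0], "dr": [0, 0, 0], "fingers": 1}, {"linear": [0.025, 0, 0], "dr": [0, 0, 0], "fingers": 1}]'

```text
t: 37.7
eef_pos: [483.1, 61.9, 74.6]
eef_rot: [-3.14, 0.0, 1.558]
force: [-4.0, 0.7, 3.4]
width: -0.4
```

Call:
step_arm --targets '[{"linear": [0.013, 0, 0], "dr": [0, 0, 0], "fingers": 1}, {"linear": [0.02, 0, 0], "dr": [0, 0, 0], "fingers": 1}, {"linear": [0.02, 0, 0], "dr": [0, 0, 0], "fingers": 1}]'

```text
t: 38.0
eef_pos: [483.2, 62.0, 74.5]
eef_rot: [-3.136, 0.0, 1.558]
force: [-8.8, 0.3, 7.7]
width: 0.4
```

```bash
python3 ft.py|cut -d'|' -f1; python3 st.py|grep -E "cap|^[0-9]"
```

```text
[-8.76  0.3   7.73] [483.19  62.    74.47]
scene foot yaw 0.015791407089505105 x@56 638.453259407097 [641. 639. 637. 639. 639. 638. 639. 638. 638. 639. 638. 636. 637. 640.
 638. 638.] 
top foot yaw 0.03483233980806352 x@56 642.9916515918613 [642. 643. 645. 643. 643. 645. 643. 643. 644. 645. 643. 643. 643. 641.
 640. 640.] 
38.2 [ 0.08  0.04  2.12  0.    0.99 -1.48] [483.19  61.97  74.48] [-3.14  0.    1.56] [-8.38  0.82  7.76] 0.4731042836952266
top cap_mid [(array([650.94, 104.92, 100.31]), 0.57)]
top cap_top [(array([643.84, 159.6 , 106.99]), 0.21)]
scene cap_mid [(array([506.5 ,  62.91, 107.  ]), 0.63)]
scene cap_top [(array([493.06,  65.45, 114.92]), 0.82), (array([510.22, 359.98,   5.93]), 0.29)]
```

Call:
step_arm --targets '[{"linear": [-0.1, 0, 0], "dr": [0, 0, 0], "fingers": 1}, {"linear": [-0.35, 0, 0], "dr": [0, 0, 0], "fingers": 1}, {"linear": [-0.35, 0, 0.6], "dr": [0, 0, 0], "fingers": 1}, {"linear": [-0.35, 0, 1], "dr": [0, 0, 0], "fingers": 1}, {"linear": [-0.35, 0, 1], "dr": [0, 0, 0], "fingers": 1}]'

```text
t: 39.1
eef_pos: [462.3, 62.3, 160.3]
eef_rot: [3.129, -0.001, 1.558]
force: [0.9, -0.4, 0.0]
width: 0.3
```

Call:
step_arm --targets '[{"linear": [0, -0.6, 0.5], "dr": [0, 0, 0], "fingers": 1}, {"linear": [-0.5, -1, 1], "dr": [0, 0, 0], "fingers": 1}, {"linear": [-0.5, -1, 1], "dr": [0, 0, 0], "fingers": 1}, {"linear": [-0.5, -1, 1], "dr": [0, 0, 0], "fingers": 1}]'

```text
t: 39.5
eef_pos: [418.8, -19.7, 237.4]
eef_rot: [3.135, 0.002, 1.555]
force: [0.8, 0.9, -0.5]
width: -0.3
```

```bash
python3 ft.py; python3 fl.py
python3 - <<'E'
from h import *
for n in("top","scene"):
    f=cam(n);C=cloud(f).reshape(-1,3)
    P=C[((C>[640,20,170])&(C<[700,220,195])).all(1)];print("bar",np.median(P,0))
    for y in(70,106,110,114):
        Q=C[((C>[636,y,100])&(C<[665,y+4,118])).all(1)]
        if len(Q)>2: print("stop top",y,np.percentile(Q[:,0],[5,50,95]),np.median(Q[:,2]))
E
```

```text
[ 0.83  0.85 -0.51] [418.82 -19.69 237.44]
scene foot yaw 0.011240953154211348 x@56 637.8471954130841 [640. 638. 639. 640. 637. 638. 636. 636. 638. 636. 637. 637. 639. 638.
 639. 638.] | sideyaw -0.011489661782403727 0.003754454489410281 L [25. 22. 24. 24. 23. 25. 23. 23. 23. 25. 23. 23.] H [102. 102. 103. 103. 103. 101. 102. 102. 102. 102. 103. 103.]
top foot yaw 0.003667000999075765 x@56 639.9575748189087 [641. 641. 640. 642. 639. 640. 637. 640. 638. 641. 639. 639. 642. 640.
 640. 640.] | sideyaw -0.04202700223580743 -0.009724697436019916 L [23. 21. 22. 23. 21. 22. 21. 21. 21. 21. 20. 20.] H [100.  99. 100.  99.  99.  99. 100.  99. 100. 100.  98. 100.]
39.7 [-0.102 -0.258  2.078  0.     1.324 -1.66 ] [417.453 -17.513 233.223] [-3.14  -0.     1.558] [ 0.098 -0.064  0.547]
top flask yaw edges -0.018139382693408895 -0.0072508716969049165 foot -0.0021264570781673784 ymid@600 60.63552247466268 footx@c 641.6748562260924 z 122.5561857631485
top neigh yaw edges 0.08408659823730955 0.07006116489426074 foot 0.0861226256999086 ymid@600 159.176530808915 footx@c 639.291575741501 z 122.535500539
[... 389 characters left out ...]
86145672551 footx@c 637.4430344511236 z 121.60433974979662
scene cap_top [(array([498.011,  66.947, 114.456]), 0.69)]
scene bail_bar [(array([669.665, 106.31 , 177.699]), 0.81)]
bar [666.21473515 121.88837938 185.12700435]
stop top 70 [646.16052679 649.66158711 649.70484934] 111.59897976176697
stop top 106 [645.49012097 646.95417414 650.09688534] 110.9901895648219
stop top 110 [646.01018289 646.93225774 649.50758785] 108.7956409811249
stop top 114 [645.26025746 648.79812125 649.72976516] 112.571620765554
bar [664.76108787 125.41002428 183.64281845]
stop top 106 [645.77595913 646.39379348 651.37600951] 107.37249226129708
stop top 110 [645.76295056 648.02261785 652.31255557] 109.67339725131959
```

Call:
step_arm --targets '[{"linear": [0.9, 0.5, 0.1], "dr": [0, 0, 0], "fingers": 1}, {"linear": [0.9, 0.5, 0.1], "dr": [0, 0, 0], "fingers": 1}, {"linear": [0.9, 0.5, 0.1], "dr": [0, 0, 0], "fingers": 1}]'

```text
t: 40.4
eef_pos: [492.8, 23.5, 243.1]
eef_rot: [3.14, -0.001, 1.56]
force: [0.0, 0.2, -0.3]
width: 0.0
```

Call:
step_arm --targets '[{"linear": [0.9, 0.5, 0], "dr": [0, 0, 0], "fingers": 1}, {"linear": [0.9, 0.5, 0], "dr": [0, 0, 0], "fingers": 1}, {"linear": [0.9, 0.5, 0], "dr": [0, 0, 0], "fingers": 1}]'

```text
t: 40.7
eef_pos: [563.8, 63.3, 242.0]
eef_rot: [3.141, -0.0, 1.559]
force: [-0.2, 0.3, -0.5]
width: -0.0
```

Call:
step_arm --targets '[{"linear": [0.9, 0.5, 0], "dr": [0, 0, 0], "fingers": 1}, {"linear": [0.9, 0.5, 0], "dr": [0, 0, 0], "fingers": 1}, {"linear": [0.9, 0.5, 0], "dr": [0, 0, 0], "fingers": 1}]'

```text
t: 41.0
eef_pos: [635.2, 103.0, 241.7]
eef_rot: [-3.141, -0.0, 1.559]
force: [0.7, 0.2, 0.3]
width: -0.3
```

Call:
step_arm --targets '[{"linear": [0.77, 0.09, 0], "dr": [0, 0, 0], "fingers": 1}, {"linear": [0.77, 0.09, 0], "dr": [0, 0, 0], "fingers": 1}, {"linear": [0.77, 0.09, 0], "dr": [0, 0, 0], "fingers": 1}, {"linear": [0.77, 0.09, 0], "dr": [0, 0, 0], "fingers": 1}]'

```text
t: 41.4
eef_pos: [694.4, 108.5, 243.1]
eef_rot: [-3.141, 0.001, 1.557]
force: [-0.5, 1.0, 0.7]
width: -0.2
```

```bash
cat > bar.py <<'E'
from h import *
np.set_printoptions(precision=1,suppress=True)
s=arm.state();print(s['t'],s['q'],s['eef_pos'],s['eef_rot'],s['force'])
x,y,z=s['eef_pos']
for n in("scene","top"):
    f=cam(n);C=cloud(f);g=f["pixels"].max(-1);P=C[g<110]
    Q=P[((P>[x-30,y-25,z-15])&(P<[x+30,y+25,z+70])).all(1)]
    if len(Q): print(n,"tool low z",np.sort(Q[:,2])[:40:8],"x",np.percentile(Q[:,0],[3,97]),"y",np.percentile(Q[:,1],[3,97]))
    P=C[(g<80)]
    for y0,y1 in((130,190),(35,85)):
        Q=P[((P>[560,y0,124])&(P<[690,y1,200])).all(1)]
        if len(Q)>10: print(n,"bar",y0,len(Q),np.median(Q,0))
    print([(w(f,r["location"]),round(r["confidence"],2)) for r in arm.tip_of(n,"bail_bar")[:1]])
E
python3 bar.py
```

```text
41.4 [ 0.1  0.3  1.5 -0.   1.4 -1.4] [694.4 108.5 243.1] [-3.1  0.   1.6] [-0.5  1.   0.7]
scene tool low z [268.1 273.2 274.7 275.8 277. ] x [682.4 700.1] y [ 96.4 123.5]
scene bar 130 172 [665.1 158.5 183.8]
scene bar 35 114 [663.8  61.7 183.8]
[(array([667.8, 109. , 181.1]), 0.72)]
top tool low z [274.6 283.5 285.5 290.5 295.5] x [683.7 689.4] y [104.7 122.1]
top bar 130 59 [666.4 159.6 185.6]
[(array([665.2, 107. , 182.3]), 0.74)]
```

Call:
step_arm --targets '[{"linear": [0, 0, -0.5], "dr": [0, 0, 0], "fingers": 1}, {"linear": [0, 0, -0.8], "dr": [0, 0, 0], "fingers": 1}, {"linear": [0, 0, -0.8], "dr": [0, 0, 0], "fingers": 1}, {"linear": [0, 0, -0.8], "dr": [0, 0, 0], "fingers": 1}]'

```text
t: 42.0
eef_pos: [694.7, 109.0, 179.1]
eef_rot: [-3.141, 0.0, 1.558]
force: [-0.2, 0.1, 0.3]
width: -0.1
```

Call:
step_arm --targets '[{"linear": [0, 0, -0.3], "dr": [0, 0, 0], "fingers": 1}, {"linear": [0, 0, -0.56], "dr": [0, 0, 0], "fingers": 1}, {"linear": [0, 0, -0.56], "dr": [0, 0, 0], "fingers": 1}, {"linear": [-0.1, 0, -0.56], "dr": [0, 0, 0], "fingers": 1}, {"linear": [-0.2, 0, -0.56], "dr": [0, 0, 0], "fingers": 1}, {"linear": [-0.3, 0, -0.56], "dr": [0, 0, 0], "fingers": 1}, {"linear": [-0.35, 0, -0.56], "dr": [0, 0, 0], "fingers": 1}]'

```text
t: 42.7
eef_pos: [667.3, 109.3, 135.8]
eef_rot: [3.139, -0.0, 1.558]
force: [1.5, 0.3, -0.7]
width: 0.1
```

```bash
python3 bar.py
```

```text
42.7 [ 0.1  0.3  1.7 -0.   1.2 -1.4] [667.3 109.3 135.8] [ 3.1 -0.   1.6] [ 1.5  0.3 -0.7]
scene tool low z [163.4 166.7 176.1 178.6 179.6] x [646.6 671.5] y [ 87.6 130.8]
scene bar 130 177 [649.8 160.1 185. ]
scene bar 35 108 [648.7  60.2 185.1]
[(array([652.8, 105.3, 184.8]), 0.82)]
top tool low z [170.1 182.5 185.1 186.1 187. ] x [647.9 661.5] y [111.7 133.7]
top bar 130 63 [651.  158.  187.2]
[(array([650.9, 107.8, 186.3]), 0.68)]
```

Call:
step_arm --targets '[{"linear": [-0.06, 0, 0], "dr": [0, 0, 0], "fingers": 1}, {"linear": [-0.12, 0, 0], "dr": [0, 0, 0], "fingers": 1}, {"linear": [-0.18, 0, 0], "dr": [0, 0, 0], "fingers": 1}, {"linear": [-0.24, 0, 0], "dr": [0, 0, 0], "fingers": 1}, {"linear": [-0.3, 0, 0], "dr": [0, 0, 0], "fingers": 1}, {"linear": [-0.36, 0, 0], "dr": [0, 0, 0], "fingers": 1}, {"linear": [-0.42, 0, -0.02], "dr": [0, 0, 0], "fingers": 1}, {"linear": [-0.48, 0, -0.04], "dr": [0, 0, 0], "fingers": 1}]'

```text
t: 43.7
eef_pos: [628.6, 109.1, 130.7]
eef_rot: [3.141, 0.0, 1.558]
force: [1.0, -0.6, 0.1]
width: -0.2
```

Call:
step_arm --targets '[{"linear": [-0.05, 0, -0.04], "dr": [0, 0, 0], "fingers": 1}, {"linear": [-0.1, 0, -0.08], "dr": [0, 0, 0], "fingers": 1}, {"linear": [-0.15, 0, -0.12], "dr": [0, 0, 0], "fingers": 1}, {"linear": [-0.2, 0, -0.17], "dr": [0, 0, 0], "fingers": 1}, {"linear": [-0.26, 0, -0.22], "dr": [0, 0, 0], "fingers": 1}, {"linear": [-0.26, 0, -0.22], "dr": [0, 0, 0], "fingers": 1}]'

```text
t: 44.3
eef_pos: [607.0, 109.1, 112.0]
eef_rot: [-3.14, 0.0, 1.558]
force: [-1.1, 0.2, 0.0]
width: 0.1
```

```bash
python3 bar.py
```

```text
44.3 [ 0.1  0.2  1.8 -0.   1.1 -1.4] [607.  109.1 112. ] [-3.1  0.   1.6] [-1.1  0.2  0. ]
scene tool low z [ 98.4 100.9 102.6 103.6 104.6] x [584.4 627.3] y [ 87.4 132.8]
scene bar 130 211 [591.8 148.8 156.8]
scene bar 35 151 [589.3  67.  155.9]
[(array([595.9, 107.5, 154.3]), 0.79)]
top tool low z [123.8 154.8 155.4 156.8 157.6] x [588. 602.] y [110.7 132.3]
top bar 130 78 [592.2 150.1 158.3]
top bar 35 56 [589.9  54.7 157.3]
[(array([589.2, 111.6, 151.6]), 0.88)]
```

Call:
step_arm --targets '[{"linear": [0.15, 0, 0], "dr": [0, 0, 0], "fingers": 1}, {"linear": [0.2, 0, 0.3], "dr": [0, 0, 0], "fingers": 1}, {"linear": [0.2, 0, 0.65], "dr": [0, 0, 0], "fingers": 1}, {"linear": [0.2, 0, 0.65], "dr": [0, 0, 0], "fingers": 1}, {"linear": [-0.31, 0, 0.65], "dr": [0, 0, 0], "fingers": 1}, {"linear": [-0.31, 0, 0.65], "dr": [0, 0, 0], "fingers": 1}, {"linear": [-0.31, 0, 0.4], "dr": [0, 0, 0], "fingers": 1}, {"linear": [-0.31, 0, 0.3], "dr": [0, 0, 0], "fingers": 1}, {"linear": [-0.31, 0, 0.25], "dr": [0, 0, 0], "fingers": 1}, {"linear": [-0.33, 0, 0.19], "dr": [0, 0, 0], "fingers": 1}, {"linear": [-0.35, 0, 0.13], "dr": [0, 0, 0], "fingers": 1}, {"linear": [-0.37, 0, 0.07], "dr": [0, 0, 0], "fingers": 1}]'

```text
t: 45.7
eef_pos: [578.8, 109.2, 118.9]
eef_rot: [3.141, 0.0, 1.558]
force: [-1.0, 0.0, 1.1]
width: -0.0
```

```bash
python3 bar.py
```

```text
45.7 [ 0.1  0.2  1.9 -0.   1.1 -1.4] [578.8 109.2 118.9] [3.1 0.  1.6] [-1.   0.   1.1]
scene tool low z [104.2 105.3 106.2 106.8 107.9] x [553.6 599.3] y [ 91.2 131.5]
scene bar 130 186 [581.4 155.6 143.7]
scene bar 35 146 [580.1  62.6 143.3]
[(array([583.7, 104.6, 141.4]), 0.69)]
top tool low z [146.  161.3] x [567. 579.] y [112.5 126. ]
top bar 130 47 [582.4 163.  144.7]
top bar 35 32 [579.9  43.6 143.7]
[]
```

Call:
step_arm --targets '[{"linear": [-0.01, 0, -0.04], "dr": [0, 0, 0], "fingers": 1}, {"linear": [-0.02, 0, -0.08], "dr": [0, 0, 0], "fingers": 1}, {"linear": [-0.03, 0, -0.11], "dr": [0, 0, 0], "fingers": 1}, {"linear": [-0.03, 0, -0.11], "dr": [0, 0, 0], "fingers": 1}]'

```text
t: 46.3
eef_pos: [575.6, 109.1, 109.3]
eef_rot: [-3.141, 0.0, 1.558]
force: [0.7, -0.1, -0.5]
width: -0.1
```

Call:
step_arm --targets '[{"linear": [0, 0, -0.015], "dr": [0, 0, 0], "fingers": 1}, {"linear": [0, 0, -0.025], "dr": [0, 0, 0], "fingers": 1}, {"linear": [0, 0, -0.025], "dr": [0, 0, 0], "fingers": 1}]'

```text
t: 46.6
eef_pos: [576.1, 109.1, 107.9]
eef_rot: [3.141, 0.0, 1.558]
force: [-0.4, -0.1, -0.8]
width: -0.0
```

```bash
python3 bar.py
```

```text
46.6 [ 0.1  0.2  1.9 -0.   1.1 -1.4] [576.1 109.1 107.9] [3.1 0.  1.6] [-0.4 -0.1 -0.8]
scene tool low z [93.1 94.4 95.3 97.7 99.4] x [548.2 601. ] y [ 90.1 132.2]
scene bar 130 208 [576.  148.4 133.5]
scene bar 35 177 [574.5  69.1 133.2]
[(array([579.5, 107.2, 131.3]), 0.85)]
top tool low z [131.3 172.8] x [565.9 577.9] y [112.7 123.9]
top bar 130 80 [576.7 149.6 135.9]
top bar 35 45 [575.9  46.7 133.7]
[]
```

Call:
step_arm --targets '[{"linear": [0, 0, -0.012], "dr": [0, 0, 0], "fingers": 1}, {"linear": [0, 0, -0.02], "dr": [0, 0, 0], "fingers": 1}, {"linear": [0, 0, -0.02], "dr": [0, 0, 0], "fingers": 1}]'

```text
t: 47.1
eef_pos: [576.0, 109.1, 106.2]
eef_rot: [3.142, 0.0, 1.558]
force: [0.2, -0.5, 0.3]
width: 0.1
```

Call:
step_arm --targets '[{"linear": [0, 0, -0.012], "dr": [0, 0, 0], "fingers": 1}, {"linear": [0, 0, -0.012], "dr": [0, 0, 0], "fingers": 1}, {"linear": [0, 0, -0.012], "dr": [0, 0, 0], "fingers": 1}]'

```text
t: 47.4
eef_pos: [576.2, 109.2, 105.6]
eef_rot: [3.141, 0.0, 1.558]
force: [-0.7, -0.4, 2.4]
width: -0.3
```

```bash
python3 bar.py
```

```text
47.4 [ 0.1  0.2  1.9 -0.   1.1 -1.4] [576.2 109.2 105.6] [3.1 0.  1.6] [-0.7 -0.4  2.4]
scene tool low z [90.7 92.2 93.5 95.2 96.2] x [548.1 600.4] y [ 90.6 132.4]
scene bar 130 210 [575.  147.1 131.5]
scene bar 35 182 [573.6  69.7 131.1]
[(array([577.8, 107.5, 127.5]), 0.94)]
top tool low z [ 90.8 132.6] x [550.6 577.5] y [112.3 130.7]
top bar 130 78 [576.7 151.8 133.6]
top bar 35 49 [576.1  48.5 131.8]
[]
```

Call:
step_arm --targets '[{"linear": [0, 0, -0.012], "dr": [0, 0, 0], "fingers": 1}, {"linear": [0, 0, -0.012], "dr": [0, 0, 0], "fingers": 1}, {"linear": [0, 0, -0.012], "dr": [0, 0, 0], "fingers": 1}]'

```text
t: 47.9
eef_pos: [576.2, 109.2, 105.4]
eef_rot: [3.141, 0.0, 1.558]
force: [-2.4, -0.1, 7.1]
width: 0.0
```

Call:
step_arm --targets '[{"linear": [0, 0, 0.1], "dr": [0, 0, 0], "fingers": 1}, {"linear": [0, 0, 0.5], "dr": [0, 0, 0], "fingers": 1}, {"linear": [0, 0, 1], "dr": [0, 0, 0], "fingers": 1}, {"linear": [0, 0, 1], "dr": [0, 0, 0], "fingers": 1}]'

```text
t: 48.3
eef_pos: [580.5, 109.8, 191.4]
eef_rot: [3.13, -0.002, 1.558]
force: [0.8, -0.6, 0.7]
width: 0.2
```

Call:
step_arm --targets '[{"linear": [-1, -1, 0.3], "dr": [0, 0, 0], "fingers": 1}, {"linear": [-1, -1, 0.3], "dr": [0, 0, 0], "fingers": 1}, {"linear": [-1, -1, 0.3], "dr": [0, 0, 0], "fingers": 1}, {"linear": [-1, -1, 0.3], "dr": [0, 0, 0], "fingers": 1}]'

```text
t: 48.7
eef_pos: [495.4, 28.1, 209.0]
eef_rot: [3.14, 0.0, 1.555]
force: [-0.6, 0.6, -0.2]
width: 0.2
```

Call:
step_arm --targets '[{"linear": [-1, -1, 0.3], "dr": [0, 0, 0], "fingers": 1}, {"linear": [-1, -1, 0.3], "dr": [0, 0, 0], "fingers": 1}, {"linear": [-1, -1, 0.3], "dr": [0, 0, 0], "fingers": 1}, {"linear": [-1, -1, 0.3], "dr": [0, 0, 0], "fingers": 1}, {"linear": [-1, -1, 0.3], "dr": [0, 0, 0], "fingers": 1}]'

```text
t: 49.2
eef_pos: [417.3, -50.3, 232.4]
eef_rot: [3.14, -0.001, 1.557]
force: [0.6, -0.3, -0.6]
width: -0.0
```

```bash
python3 bar.py; python3 ft.py; python3 fl.py
python3 - <<'E'
from h import *
np.set_printoptions(precision=1,suppress=True)
f=cam("top");g=cam("scene")
for t in("reagent_amber","buffer_a","petri_dish"): print(t,[(w(g,r["location"])) for r in [*arm.tip_of("scene",t)][:1]],[(w(f,r["location"])) for r in [*arm.tip_of("top",t)][:1]])
a=f["pixels"][165:275,300:420];b=g["pixels"][150:290,280:440]
cv2.imwrite("pics/b1.png",np.hstack([cv2.resize(a,(420,385)),cv2.resize(b,(380,333)).copy() if 0 else cv2.resize(b,(380,385))]))
E
```

```text
49.2 [-0.2 -0.3  2.1  0.   1.3 -1.7] [417.3 -50.3 232.4] [ 3.1 -0.   1.6] [ 0.6 -0.3 -0.6]
scene tool low z [257.6 260.  263.4 264.5 266. ] x [406.  423.9] y [-56.8 -35.4]
scene bar 130 133 [576.1 160.3 130.4]
scene bar 35 94 [574.6  59.  130.2]
[(array([581.9, 106.7, 127.2]), 0.75)]
top tool low z [260.1 279.6] x [406.8 411.1] y [-46.  -36.9]
top bar 130 52 [577.4 163.3 132.1]
top bar 35 44 [575.4  58.9 131.6]
[(array([575.7, 109.7, 129.5]), 0.71)]
[-1.14 -0.73 -0.26] [416.76 -50.01 231.9 ]
scene foot yaw -0.014785479018768038 x@56 637.5192760927782 [636. 638. 639. 637. 637. 639. 637. 638. 636. 638. 634. 637. 638. 640.
 638. 640.] | sideyaw 0.037740314241978795 0.008728859701996857 L [24. 23. 25. 25. 22. 23. 24. 23. 23. 26. 23. 29.] H [101. 102. 102. 101. 102. 103. 102. 102. 103. 101. 102. 102.]
top foot yaw -0.006114060290120453 x@56 640.726953935859 [642. 640. 642. 639. 643. 640. 642. 638. 639. 640. 640. 640. 642. 641.
 641. 643.] | sideyaw -0.04145097035273085 -0.015081219147586266 L [22. 22. 22. 21. 23. 20. 20. 21. 20. 21. 21. 20.] H [100. 100.  99. 100.  98. 100.  99. 101.  98.
[... 587 characters left out ...]
 yaw edges 0.047610930549584825 -0.009976767273251957 foot -0.005666180132973064 ymid@600 62.60761417057933 footx@c 639.1939517241033 z 121.62699691919494
scene neigh yaw edges 0.058059344394468484 0.06429595116239761 foot 0.06355160022040447 ymid@600 161.59915387356688 footx@c 638.2731485845286 z 121.64852550888148
scene cap_top [(array([494.887,  66.795, 116.878]), 0.84), (array([383.193, 444.864,  -0.751]), 0.19)]
scene bail_bar [(array([581.31 , 106.342, 132.932]), 0.73)]
reagent_amber [array([513.3, 359.9,   1.6])] [array([509.5, 359.4,   5.5])]
buffer_a [array([618.6, 381.4,  -0.9])] [array([618.4, 373.9,   3.1])]
petri_dish [array([384.1, 444. ,   0.6])] [array([386.5, 441.8,   2.5])]
```

View pics/b1.png

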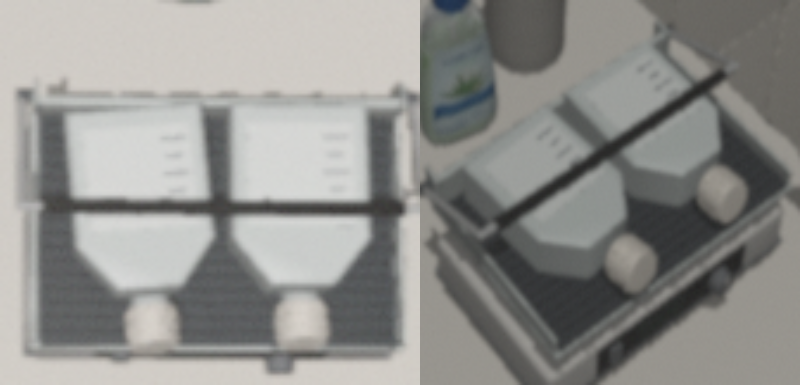

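The picture shows the bar, at row 208 of the top view, across both flasks. The moved flask lies square with its foot at the stop, and the neighbour and bystanders have not moved. I am handing in.

```bash
python3 -c "
from workcell import arm
print(arm.hand_in())"
```

```text
the job is handed in; nothing more can be done
None
```

I handed the job in at about 50 s on the robot clock. The flask lies in the right bay with its foot against the back stop, and the hold-down bar is down across both flasks.

**What I did**
- **Tipping:** I kept the cap loosely between two open fingers. The back finger pushed it over and the front finger carried it down until it lay on the mat. It was never gripped, lifted or dropped.
- **Pushing home:** I pushed on the shoulders, straightened it with a sideways nudge on the cap, then pushed on the cap's end until I felt the stop at about 8 N.
- **Bar:** I swung it over from behind and pressed it down until it resisted at 7 N, then moved the arm clear.

**Last checks**
- **Flask angle:** it lies within about 0.01 rad of square in most readings. Two side-edge fits near the bar disagreed, reading 0.04 to 0.05 rad.
- **Foot:** the camera puts it at x of about 639 to 642 mm and the front of the stop's top edge at about 645 mm. I went by the stop I felt.
- **Bar height:** its top is about 131 mm, as expected for resting on flasks 36 mm high.
- **Surroundings:** the neighbour and the three bystanders are unchanged within camera accuracy.

**What did not go cleanly**
- The flask sits about 5 mm left of the right bay's middle line. I left it, because correcting it risked touching the neighbour.
- The first push on the shoulders skewed the flask and peaked at about 14 N before I straightened it.
- One push skimmed over the cap because the real fingertips sit about 25 mm behind the TCP. I lowered the fingers and repeated it.
- The neighbour itself lies about 4 to 5 degrees askew, and did so from the start. I squared our flask to the stop rather than copying that angle.

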